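# Tighten the payment terminal stand with a click wrench

### The job

The payment terminal's stand has come loose: take the click wrench, seat its square socket fully over the square bolt head and turn it clockwise until the wrench clicks (its handle gives), then stop at once, without forcing it past the click. Then lift the wrench off and lay it down flat on the counter or the mat, beside the stand and not on it, setting it down rather than dropping it. Leave the bell, the stapler and the pen where they are.

Things in the scene. Friction and masses are not known exactly. Their poses are not given: they have to be found in the camera images.
- wrench_grip (a point): centre of the grip of the loose click wrench (about 0.4 kg, balances within 15 mm of here): a flat-sided black bar with red ends, 22 mm wide, 26 mm high, 32 mm ahead of here and 90 mm behind, then a 16 mm round shaft on to the head. Lying flat, this point is 13 mm above what it lies on: the pale mat (its top at z = 5 mm) or the bare counter (z = 0). x axis along the wrench to the head, z up.
- wrench_socket (a point): centre of the wrench's steel head, 130 mm ahead of the grip centre at the same height: a 46 mm square block 26 mm high with a square hole right through, 28.4 mm across flats, sides parallel to x and y, so that it fits the bolt in any quarter turn; x axis along the wrench while it has not clicked, z up.
- bolt_top (a point): centre of the top of the stand's square steel bolt head, 50 mm above the counter: 26 mm across flats, 16 mm high, the top 5 mm tapering in to 20 mm; sides parallel to this point's x and y, z up. Round it below is a brass collar, 50 mm diameter, top 34 mm above the counter; a seated wrench rests on it, its socket centre 3 mm below this point, with about 0.1 rad of play each way.
- stand: fixed dark steel foot plate of the terminal stand, 300 x 110 x 10 mm; origin on the counter under the bolt's axis; x axis points away from the robot along the plate, which reaches from 60 mm before to 240 mm behind the origin; the black payment terminal (170 x 79 x 43 mm) lies on it from 60 to 230 mm behind the bolt.
- bolt (a joint): turn of the bolt in its thread, rad, grows clockwise seen from above; starts anywhere in 0 to 0.35 and runs with a light drag (0.25 N m) for between 0.25 and 0.6 rad more, until it is tight and stops; it stays where it is left.
- head (a joint): the wrench's click joint, rad: pivot of handle against head, on the socket's axis. 0 in normal use; at 0.8 N m clockwise about the bolt (6 N sideways at the grip, less if the hand also twists it) it gives: the handle runs on up to 0.2 rad, the torque falling to a quarter, then meets a hard stop. It springs back to 0 when unloaded.
- collar (a joint): elastic twist of the brass collar under the bolt once the bolt is tight, rad, grows clockwise with the torque, 15 N m per rad; about 0.05 when the wrench clicks, 0 unloaded; the bolt's rotation includes it.
- bell: silver counter bell, 93 mm diameter, 68 mm high, origin at the centre of its underside; leave it alone
- stapler: red stapler, 128 x 34 x 42 mm, origin at the centre of its underside, long axis y; leave it alone
- pen: white ball pen lying on the mat, 145 mm long along its y, origin at the centre of its underside; leave it alone

How it is judged:
By the outcome, as a careful person would: the job done as asked, in the order asked, and still so for the second after the job is handed in, with the robot touching nothing.
It also fails if it takes over 72 s, if anything falls off the work surface, if the arm or the gripper's body presses on something with over 40 N, if the wrist force passes 120 N, or if a joint passes its speed limit or range.

### The arm

A 6-joint arm with a two-finger parallel gripper is mounted at the origin on a cart in front of the work surface, level with it; the furniture and walls round the work are solid. World frame = base frame: x ahead of the robot, y to its left, z up, the work surface at z = 0. Lengths are in mm, angles in degrees, forces in N, time in s.
With the tool pointing down it reaches from about 400 to 825 mm from the base axis. Payload 7 kg.
Tool frame: the origin (TCP) lies on the mounting face of the last link; the fingertips stand 173 mm ahead of it and the grasp point (between the pads) lies 155 mm ahead of it; z points along the fingers, y is the direction in which the jaws open and shut (so a half turn about z gives the same grasp; the last joint's range is limited). The gripper opens to 85 mm and grips with 20 to 120 N. Pads are 22 mm wide; open, the fingers measure 114 mm over their backs; the gripper's body (76 mm by 85 mm) begins 54 mm behind the grasp point. The pads swing forward as they close: fully open they stand 13 mm farther back than shut.
Start: joints at [-54.368, 20.546, 0.682, 0, -70.136, -16.507], TCP at [221.127, -637.729, 404.702] pointing down, gripper open.
Joint ranges: [-176.03, 176.03], [-82.01, 121.73], [-58.28, 71.71], [-173.87, 95.51], [-174.79, -0.11], [-173.66, 173.66]. Speed limits (degrees/s): [136.94, 136.94, 172.46, 180, 180, 180].

### API

Orientations are given as a 3x3 rotation matrix whose columns are the frame's x, y, z axes.
In Python, from station import ctrl gives the robot as it stands.
- The arm moves only by the tool move_arm, never from a script. Its arguments are lists of equal length, an entry for each row: "grip": the finger opening in cm, from 0 to 8.54; "delta_pos": the shift along the world's x, y, z in cm, a list of three; "dr": the turn, a rotation vector about the world's x, y, z in rad, a list of three. In form: {"grip": [grip, ...], "delta_pos": [[dx, dy, dz], ...], "dr": [[wx, wy, wz], ...]}. A call has 1 to 12 rows; each row shifts and turns the commanded pose from where the row before left it; what a row does not reach is not made up. A row lasts 1/8 s, in which the tool goes at most 62.5 mm and 10.7 degrees, less where a joint would pass 70% of its speed; a pose out of reach is approached as far as the arm can. A call is refused whole if a number of a shift passes 6.25 or a number of a turn 0.188, either way. A call with a gripper value outside its range is refused whole. The fingers move at their own pace and stop on an object; "grip_force" is the grip in N (left out, the last holds). Time passes only in rows, so rows that do not move let the fingers close. It gives the time, the measured TCP pose, the force and the opening at its end, in the units of the state.
- ctrl.sense(): the state, without advancing time (a new reading comes with each control period).
- ctrl.snapshot(name): name is "scene" or "side" or "wrist"; returns a dict with "pixels" (420x560x3 uint8, red, green, blue), "fovy" (degrees; the focal length in pixels is half the picture's height over the tangent of half this angle, whatever the lens; pixels are square), "cx", "cy" (the principal point, pixels), "dist_coeffs" ([k1, k2, p1, p2, k3] as OpenCV has them; the pictures are not rectified), "pose" (4x4, takes a point from camera to world coordinates); the wrist camera has in their place "hand_eye" (4x4, takes a point from camera to tool coordinates, whose origin is the TCP and whose axes are the flange's). Camera axes: x right, y up, looking along -z (the intrinsics and any distortion apply to the point x, -y, -z); pixel columns grow to the right and rows downward; lengths in mm; the calibration is good to about 2 mm. A picture is of the moment at which its call begins: read the wrist's pose just before it. There is no depth.
- ctrl.sign_off(): hands the job in, once; it reports no verdict.
Trained networks look in a picture, given as the dict that the camera call returned (one of the last four; its "shot" number tells which), for a name from the list of things; names that differ only in an ending like _2 or _b are one class to them, and where a whole thing is asked for, a point or a joint stands for the part that bears it (a point fixed in the world has none). Each returns a list of dicts, best first, with "confidence" (0 to 1); they miss things now and then, are a little off and sometimes report something else, mostly with a low value. They report only what shows in the picture. A call takes as long as a camera call.
- ctrl.recognise(picture, label): "box" ([centre column, centre row, width, height] in pixels, round what is visible of it).
- ctrl.cut_out(picture, label): "region" (420x560 bool, what is visible of it) and "box" ([centre column, centre row, width, height] in pixels, round what is visible of it).
- ctrl.landmark_of(picture, label): "pixel" ([row, column] in pixels: a listed point, or the origin of a listed thing).
The state is a dict: "t": time; "joints": joint angles; "dq": joint speeds; "joint_efforts": joint torques, N m; "tcp_pos": TCP position; "ee_rot": TCP orientation; "wrist_force": force on the tool from outside, world axes, zero at the start; "ft_torque": the same for the moment, N m; "opening": finger opening in mm.
Only numpy, scipy, OpenCV 4.12 (cv2) and the standard library are available. Lean on these libraries where they do the work, as an engineer would, in place of code of your own. Each camera call takes 0.05 s, during which the arm holds its last target. There are 200 camera calls.

## Working session

There is one attempt and no reset: what is moved stays moved. The work goes in short steps, Python scripts to look and compute and a tool call to move; the robot and the scene stay as the last step left them, time stands still between calls to the robot, and variables do not carry over. Pictures are saved under pics/ and viewed, about 8 in all and at most 12, crops included, and the job is handed in when it is done.

Besides the shell and the picture viewer there is one more tool, called after "Request:" by a JSON object that holds its "api" and its "payload", one argument or row to a line. move_arm: Moves the arm, as the interface text tells. Its arguments: {"type":"object","properties":{"grip":{"type":"array"},"delta_pos":{"type":"array"},"dr":{"type":"array"},"grip_force":{"type":"number"}},"required":["grip","delta_pos","dr"]}

```bash
mkdir -p pics
cat > h.py <<'E'
import numpy as np, cv2
from station import ctrl
def K(s):
    f=s["pixels"].shape[0]/2/np.tan(np.radians(s["fovy"])/2)
    return np.array([[f,0,s["cx"]],[0,f,s["cy"]],[0,0,1.]])
def pose(s,st=None):
    if "pose" in s: return np.array(s["pose"])
    T=np.eye(4);T[:3,:3]=st["ee_rot"];T[:3,3]=st["tcp_pos"];return T@np.array(s["hand_eye"])
def ray(s,rc,P):
    u=cv2.undistortPoints(np.array([[[rc[1],rc[0]]]],float),K(s),np.array(s["dist_coeffs"],float))[0,0]
    d=P[:3,:3]@np.array([u[0],-u[1],-1]);return P[:3,3],d
def onz(s,rc,P,z):
    o,d=ray(s,rc,P);return o+d*(z-o[2])/d[2]
def proj(s,X,P):
    c=(np.linalg.inv(P)@np.c_[X,np.ones(len(X))].T)[:3].T*[1,-1,-1]
    return cv2.projectPoints(c,np.zeros(3),np.zeros(3),K(s),np.array(s["dist_coeffs"],float))[0][:,0]
def snap(n):
    st=ctrl.sense();s=ctrl.snapshot(n);return s,pose(s,st)
def save(s,name): cv2.imwrite("pics/"+name,cv2.cvtColor(s["pixels"],cv2.COLOR_RGB2BGR))
def tri(rs):
    A=0;b=0
    for o,d in rs:
        d=d/np.linalg.norm(d);M=np.eye(3)-np.outer(d,d);A=A+M;b=b+M@o
    x=np.linalg.solve(A,b)
    return x,[np.linalg.norm((np.eye(3)-np.outer(d,d)/(d@d))@(x-o)) for o,d in rs]
E
python3 - <<'E'
from h import *
np.set_printoptions(precision=1,suppress=True)
Z=dict(wrench_grip=18,wrench_socket=18,bolt_top=50,stand=0,bell=0,stapler=0,pen=5)
R={}
ims=[]
for n in ["scene","side","wrist"]:
    s,P=snap(n);ims.append(s["pixels"]);print(n,P[:3,3],-P[:3,2])
    for l in Z:
        r=ctrl.landmark_of(s,l)
        for q in r[:2]:
            print(n,l,np.array(q["pixel"]),round(q["confidence"],2),onz(s,q["pixel"],P,Z[l]))
        if r:R.setdefault(l,[]).append(ray(s,r[0]["pixel"],P))
for l in R:
    if len(R[l])>1: print(l,*tri(R[l]))
cv2.imwrite("pics/a.png",cv2.cvtColor(ims[0],cv2.COLOR_RGB2BGR));cv2.imwrite("pics/b.png",cv2.cvtColor(ims[1],cv2.COLOR_RGB2BGR))
print(ctrl.sense())
E
```

```text
scene [ -174.8 -1336.    730.4] [ 0.5  0.8 -0.4]
scene wrench_grip [246.4 312.6] 0.67 [ 525.2 -332.2   18. ]
scene wrench_socket [197.3 220.7] 0.62 [443.1 175.5  18. ]
scene wrench_socket [235.2 343.6] 0.46 [ 649.6 -328.6   18. ]
scene bell [180.2 250.2] 0.5 [641.4 309.6   0. ]
scene stapler [193.9 220. ] 0.5 [470.4 246.6   0. ]
scene stapler [235.3 341.6] 0.25 [ 664.5 -300.     0. ]
scene pen [280.2 362.9] 0.6 [ 548.3 -544.4    5. ]
side [  649.3 -1556.3   635.2] [-0.1  0.9 -0.4]
side wrench_grip [252.9 264.9] 0.83 [ 515.1 -304.5   18. ]
side wrench_socket [258.4 313.9] 0.82 [ 652.3 -335.4   18. ]
side bolt_top [207. 290.] 0.58 [573.4 -26.9  50. ]
side stand [216.  288.1] 0.96 [564.3  17.8   0. ]
side bell [188.2 307. ] 0.74 [624.9 312.9   0. ]
side stapler [193.8 268. ] 0.59 [475.9 244.8   0. ]
side pen [307.5 267.2] 0.43 [ 544.  -565.8    5. ]
wrist [ 155.2 -660.4  373.9] [ 0.3  0.1 -1. ]
wrench_grip [ 517.7 -342.4   31.2] [np.float64(5.047405400831519), np.float64(5.047405400831315)]
wrench_socket [ 645.3  592.3 -313.8] [np.float64(122.80009753799655), np.float64(122.80009753799669)]
bell [625.6 277.8  13. ] [np.float64(1.0365748098663135), np.float64(1.0365748098662506)]
stapler [474.7 257.   -4.5] [np.float64(0.24144720003963135), np.float64(0.24144720003980744)]
pen [ 544.2 -550.8    2.7] [np.float64(6.257246972087699), np.float64(6.2572469720877555)]
{'t': 1.2, 'joints': array([-54.4,  20.5,   0.7,  -0. , -70.1, -16.5]), 'dq': array([ 0. ,  0. , -0.1,  0. ,  0. , -0. ]), 'joint_efforts': array([  0. , -58.3,  29.4,   6.9,  -0. ,  -0. ]), 'tcp_pos': array([ 221.1, -637.7,  404.7]), 'ee_rot': array([[-0.9, -0.3,  0. ],
       [-0.3,  0.9, -0. ],
       [-0. , -0. , -1. ]]), 'wrist_force': array([ 0.1, -0.2,  0.8]), 'ft_torque': array([ 0.,  0., -0.]), 'opening': 85.37384302413236}
```

View pics/a.png

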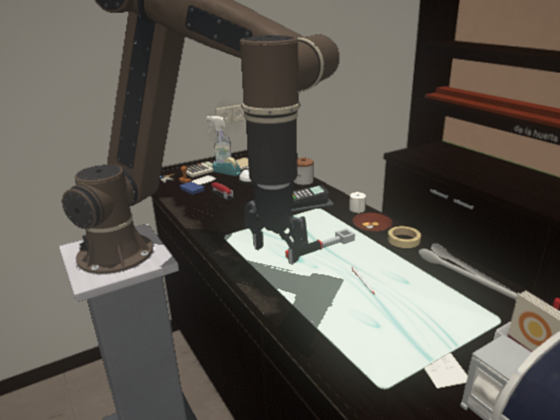

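View pics/b.png

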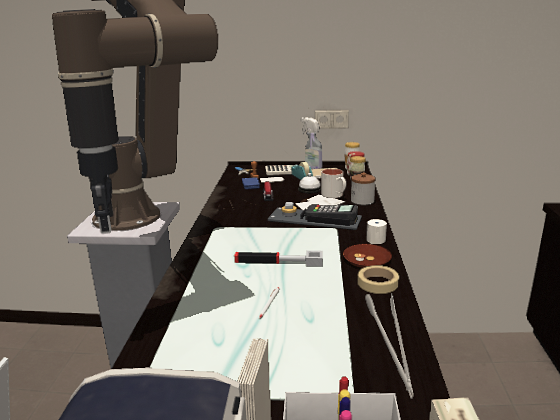

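The scene view shows the wrench on the mat near (343,238)-(290,255). The side view shows it from (235,258) to (323,258), with the stand and bolt near (290,207) and the bell, stapler and pen all clear of it. The wrench lies roughly along world x at y≈-320, and the bolt is near (570,0). I'll move over for a close look.

Request:
{"api": "move_arm", "payload": {
  "grip": [8.5, 8.5, 8.5, 8.5, 8.5, 8.5, 8.5, 8.5, 8.5, 8.5, 8.5],
  "delta_pos": [
    [3.5, 4.3, 0],
    [3.5, 4.3, 0],
    [3.5, 4.3, 0],
    [3.5, 4.3, 0],
    [3.5, 4.3, 0],
    [3.5, 4.3, 0],
    [3.5, 4.3, 0],
    [3.5, 4.3, 0],
    [3.5, 4.3, 0],
    [0, 0, 0],
    [0, 0, 0]
  ],
  "dr": [
    [0, 0, -0.035],
    [0, 0, -0.035],
    [0, 0, -0.035],
    [0, 0, -0.035],
    [0, 0, -0.035],
    [0, 0, -0.035],
    [0, 0, -0.035],
    [0, 0, -0.035],
    [0, 0, -0.035],
    [0, 0, 0],
    [0, 0, 0]
  ]
}}

```text
t: 2.58
tcp_pos: [536.1, -250.5, 404.6]
ee_rot: [[-1.0, -0.02, -0.0], [-0.02, 1.0, 0.0], [0.0, 0.0, -1.0]]
wrist_force: [0.3, -0.5, 0.4]
opening: 85.3
```

```bash
cat > look.py <<'E'
from h import *
import sys
np.set_printoptions(precision=2,suppress=True)
Z=dict(wrench_grip=18,wrench_socket=18,bolt_top=50,stand=0,bell=0,stapler=0,pen=5)
for n in sys.argv[1].split(","):
    s,P=snap(n);save(s,sys.argv[2]+n+".png")
    np.savez("pics/"+sys.argv[2]+n+".npz",P=P,pixels=s["pixels"],fovy=s["fovy"],cx=s["cx"],cy=s["cy"],dist_coeffs=s["dist_coeffs"])
    for l in sys.argv[3].split(","):
        for q in ctrl.landmark_of(s,l)[:2]:
            print(n,l,np.array(q["pixel"]),round(q["confidence"],2),onz(s,q["pixel"],P,Z[l]))
st=ctrl.sense();print(st["t"],st["tcp_pos"],st["ee_rot"][:,1],st["wrist_force"],st["ft_torque"],st["opening"])
E
python3 look.py wrist,side c wrench_grip,wrench_socket,bolt_top,stand,pen
```

```text
wrist wrench_grip [157.  197.1] 0.73 [ 517.91 -331.72   18.  ]
wrist wrench_socket [278.8 200.2] 0.71 [ 652.96 -333.84   18.  ]
wrist bolt_top [220.8 547.6] 0.75 [568.    16.76  50.  ]
wrist stand [202.8 509.9] 0.64 [563.45   8.77   0.  ]
wrist pen [174.6   0.2] 0.93 [ 541.85 -551.87    5.  ]
side wrench_grip [256.  266.6] 0.96 [ 521.57 -323.77   18.  ]
side wrench_socket [257.4 311.3] 0.78 [ 645.21 -329.47   18.  ]
side bolt_top [206.2 290.8] 0.4 [575.76 -19.43  50.  ]
side stand [215.9 288.4] 0.9 [565.32  18.73   0.  ]
side pen [307.8 266.9] 0.58 [ 543.41 -567.12    5.  ]
3.175 [ 536.02 -250.9   404.73] [-0.02  1.   -0.  ] [-0.64  0.02 -0.35] [ 0.02 -0.03  0.02] 85.15429038899488
```

View pics/cwrist.png

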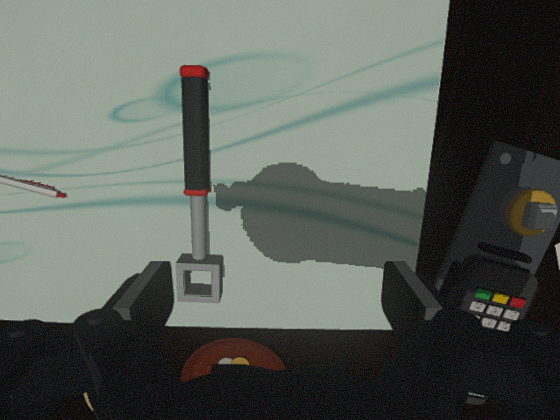

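The wrist view shows the wrench lying along world x: grip at (197,157), socket at (200,279). The bolt on the rotated stand sits at the right edge, near (545,212). I'll look at the bolt from above first.

Request:
{"api": "move_arm", "payload": {
  "grip": [8.5, 8.5, 8.5, 8.5, 8.5, 8.5, 8.5],
  "delta_pos": [
    [0, 5.2, -1.4],
    [0, 5.2, -1.4],
    [0, 5.2, -1.4],
    [0, 5.2, -1.4],
    [0, 5.2, -1.4],
    [0, 0, 0],
    [0, 0, 0]
  ],
  "dr": [
    [0, 0, 0],
    [0, 0, 0],
    [0, 0, 0],
    [0, 0, 0],
    [0, 0, 0],
    [0, 0, 0],
    [0, 0, 0]
  ]
}}

```text
t: 4.05
tcp_pos: [536.2, 9.4, 334.8]
ee_rot: [[-1.0, -0.02, 0.0], [-0.02, 1.0, -0.0], [-0.0, -0.0, -1.0]]
wrist_force: [1.7, 1.3, 0.5]
opening: 85.0
```

```bash
python3 look.py wrist d bolt_top,stand
python3 - <<'E'
import cv2;i=cv2.imread("pics/dwrist.png");cv2.imwrite("pics/d2.png",cv2.resize(i[60:340,130:480],None,fx=2.14,fy=2.14,interpolation=cv2.INTER_CUBIC))
E
```

```text
wrist bolt_top [241. 283.] 0.83 [566.37  14.11  50.  ]
wrist stand [218.2 277.5] 0.59 [564.25   9.86   0.  ]
4.2 [536.23   8.32 335.06] [-0.02  1.    0.  ] [-0.21  0.44 -0.79] [-0.01 -0.01 -0.01] 85.13970045363507
```

View pics/d2.png

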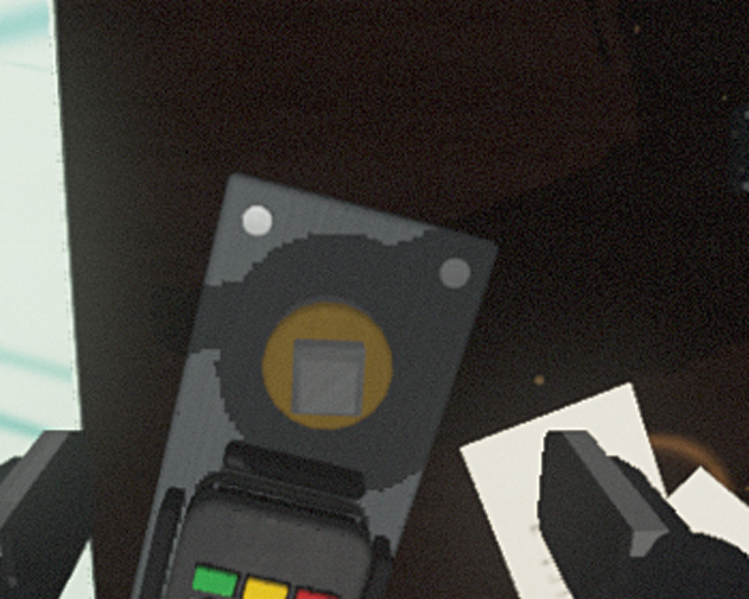

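```bash
cat > fit.py <<'E'
from h import *
from scipy.optimize import minimize
def load(n): return dict(np.load("pics/"+n+".npz"))
def sil(s,P,parts,shape=(420,560),up=4):
    m=np.zeros((shape[0],shape[1]),np.uint8)
    big=np.zeros((shape[0]*up,shape[1]*up),np.uint8)
    for X in parts:
        h=cv2.convexHull(proj(s,X,P).astype(np.float32))
        cv2.fillConvexPoly(big,np.round((h*up)+up/2-.5).astype(np.int32),1)
    return cv2.resize(big.astype(np.float32),(shape[1],shape[0]),interpolation=cv2.INTER_AREA)
def sq(a,z,cx=0): return np.array([[cx+i*a/2,j*a/2,z] for i in(-1,1) for j in (-1,1)])
def place(X,x,y,yaw,z=0):
    c,w=np.cos(yaw),np.sin(yaw);return X@np.array([[c,w,0],[-w,c,0],[0,0,1]])+[x,y,z]
def fit(s,P,mask,model,x0,win):
    r0,r1,c0,c1=win
    def cost(p): return np.abs(sil(s,P,model(*p))-mask)[r0:r1,c0:c1].sum()
    best=None
    for dy in (-.1,0,.1):
        q=minimize(cost,np.array(x0)+[0,0,dy],method="Nelder-Mead",options=dict(initial_simplex=np.array(x0)+[0,0,dy]+np.array([[0,0,0],[4,0,0],[0,4,0],[0,0,.1]]),xatol=.02,fatol=.1))
        if best is None or q.fun<best.fun: best=q
    return best
def bolt(x,y,a): return [place(np.r_[sq(20,50),sq(26,45),sq(26,34)],x,y,a)]
E
python3 - <<'E'
from fit import *
s=load("dwrist");P=s["P"]
hsv=cv2.cvtColor(s["pixels"],cv2.COLOR_RGB2HSV).astype(int)
h,S,v=[hsv[...,i] for i in range(3)]
win=(195,262,248,318)
print(hsv[235,283],hsv[235,255],hsv[220,283],hsv[257,283])
brass=(S>120)&(h>10)&(h<32)
# filled brass hull minus brass
pts=np.argwhere(brass[190:275,240:330])[:,::-1]+[240,190]
print(len(pts))
hull=np.zeros((420,560),np.uint8);cv2.fillConvexPoly(hull,cv2.convexHull(pts.astype(np.int32)),1)
m=((hull>0)&~brass).astype(np.uint8)
n,l,stt,_=cv2.connectedComponentsWithStats(m);k=1+np.argmax(stt[1:,4]);m=(l==k).astype(np.float32);print(stt[k])
q=fit(s,P,m,bolt,[566,14,0],win);print(q.x,np.degrees(q.x[2]),q.fun,m.sum())
# collar centre check: plane z=34
c,r=cv2.minEnclosingCircle(pts.astype(np.float32));print(onz(s,[c[1],c[0]],P,34),c,r)
# plate edges, crop -> px
e=[(233,173),(498,245),(150,520),(420,500)]
w=[onz(s,[60+b/2.14,130+a/2.14],P,10) for a,b in e];print(np.round(w,1))
s=load("cwrist");P=s["P"]
E
```

```text
[ 48  13 100] [ 20 153 110] [130   9  84] [ 21 152 111]
1552
[ 266  218   35   37 1227]
[ 5.66130035e+02  1.39501746e+01 -2.74319682e-02] -1.57173600158413 33.625 1227.0
[563.96202852  13.79046731  34.        ] (282.3879089355469, 230.88690185546875) 30.236589431762695
[[495.3 -23.2  10. ]
 [521.   80.6  10. ]
 [646.  -61.   10. ]
 [633.5  56.5  10. ]]
```

The crop shows the square bolt head on the brass collar, at crop pixel (328,376), almost parallel to the world axes. The stand plate's yaw is about -14°. The bolt fit gives (565.8, 14), yaw -1.6°, and the plate corners predict (566.4, 14.3), so the two agree. I'll go back over the wrench and fit its pose.

Request:
{"api": "move_arm", "payload": {
  "grip": [8.5, 8.5, 8.5, 8.5, 8.5, 8.5, 8.5, 8.5],
  "delta_pos": [
    [0, -5.6, 0],
    [0, -5.6, 0],
    [0, -5.6, 0],
    [0, -5.6, 0],
    [0, -5.6, 0],
    [0, -5.6, 0],
    [0, 0, 0],
    [0, 0, 0]
  ],
  "dr": [
    [0, 0, 0],
    [0, 0, 0],
    [0, 0, 0],
    [0, 0, 0],
    [0, 0, 0],
    [0, 0, 0],
    [0, 0, 0],
    [0, 0, 0]
  ]
}}

```text
t: 5.2
tcp_pos: [535.4, -327.8, 334.5]
ee_rot: [[-1.0, -0.016, -0.0], [-0.016, 1.0, 0.0], [0.0, 0.0, -1.0]]
wrist_force: [0.6, 0.3, -0.7]
opening: 84.8
```

```bash
python3 look.py wrist e wrench_grip,wrench_socket
cat >> fit.py <<'E'
def wrench(x,y,a,z=18):
    t=np.linspace(0,2*np.pi,16)
    cyl=np.array([[X,8*np.cos(b),8*np.sin(b)] for X in (20,110) for b in t])
    bar=np.array([[X,j*11,k*13] for X in(-90,32) for j in(-1,1) for k in(-1,1)])
    hd=np.r_[sq(46,-13,130),sq(46,13,130)]
    return [place(p,x,y,a,z) for p in (cyl,bar,hd)]
E
python3 - <<'E'
from fit import *
s=load("ewrist");P=s["P"]
im=s["pixels"].astype(int)
s2=ctrl.snapshot("wrist")
r=ctrl.cut_out(s2,"wrench_grip")
print([(q["confidence"],np.round(q["box"],1),q["region"].sum()) for q in r[:3]])
m=r[0]["region"].astype(np.uint8)
n,l=cv2.connectedComponents(1-m); big=np.argmax(np.bincount(l.ravel(),weights=(1-m).ravel()))
m=((m>0)|(l!=big)).astype(np.float32)
b=r[0]["box"]
win=(max(0,int(b[1]-b[3]/2-15)),int(b[1]+b[3]/2+15),int(b[0]-b[2]/2-15),int(b[0]+b[2]/2+15))
q=fit(s,P,m,wrench,[518,-332,0],win);print(q.x,np.degrees(q.x[2]),q.fun,m.sum())
x=q.x;print("socket",x[0]+130*np.cos(x[2]),x[1]+130*np.sin(x[2]))
o=s["pixels"].copy();k=sil(s,P,wrench(*x));e=cv2.morphologyEx((k>.5).astype(np.uint8),cv2.MORPH_GRADIENT,np.ones((2,2)));o[e>0]=[255,0,255]
cv2.imwrite("pics/e2.png",cv2.cvtColor(o,cv2.COLOR_RGB2BGR))
E
```

```text
wrist wrench_grip [175.1 272.6] 0.61 [ 520.63 -332.01   18.  ]
5.35 [ 536.09 -326.06  335.01] [-0.02  1.    0.  ] [0.84 0.02 1.02] [ 0.05 -0.02  0.04] 85.34123756923557
[(0.74, array([267.6, 200.9,  52. , 294.2]), np.int64(8818))]
[ 5.20330822e+02 -3.33713995e+02 -1.34882318e-02] -0.7728187577652926 352.8125 9158.0
socket 650.3189962823044 -335.4674123610298
```

View pics/e2.png

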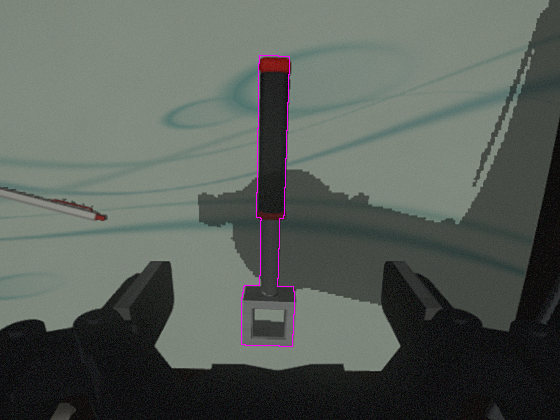

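Request:
{"api": "move_arm", "payload": {
  "grip": [8.5, 8.5, 8.5, 8.5, 8.5, 8.5, 8.5, 8.5, 8.5],
  "delta_pos": [
    [-0.4, -0.2, -2.2],
    [-0.4, -0.2, -2.2],
    [-0.4, -0.2, -2.2],
    [-0.4, -0.2, -2.2],
    [0, 0, -2.2],
    [0, 0, -2.2],
    [0, 0, -2.1],
    [0, 0, 0],
    [0, 0, 0]
  ],
  "dr": [
    [0, 0, -0.01],
    [0, 0, -0.01],
    [0, 0, -0.01],
    [0, 0, 0],
    [0, 0, 0],
    [0, 0, 0],
    [0, 0, 0],
    [0, 0, 0],
    [0, 0, 0]
  ]
}}

```text
t: 6.58
tcp_pos: [520.7, -334.5, 182.6]
ee_rot: [[-1.0, 0.01, 0.001], [0.01, 1.0, -0.0], [-0.001, -0.0, -1.0]]
wrist_force: [0.2, 0.6, 0.4]
opening: 85.2
```

Request:
{"api": "move_arm", "payload": {
  "grip": [5.0, 3.0, 1.8, 1.8, 1.8, 1.8, 1.8, 1.8],
  "delta_pos": [
    [0, 0, 0],
    [0, 0, 0],
    [0, 0, 0],
    [0, 0, 0],
    [0, 0, 0],
    [0, 0, 0],
    [0, 0, 0],
    [0, 0, 0]
  ],
  "dr": [
    [0, 0, 0],
    [0, 0, 0],
    [0, 0, 0],
    [0, 0, 0],
    [0, 0, 0],
    [0, 0, 0],
    [0, 0, 0],
    [0, 0, 0]
  ],
  "grip_force": 80
}}

```text
t: 7.58
tcp_pos: [520.2, -334.7, 182.3]
ee_rot: [[-1.0, 0.011, 0.0], [0.011, 1.0, -0.0], [-0.0, -0.0, -1.0]]
wrist_force: [-1.1, 1.1, 5.0]
opening: 20.6
```

```bash
python3 -c "
from h import *
st=ctrl.sense();print(st)"
```

```text
{'t': 7.575, 'joints': array([-1.46923923e+01,  2.79346539e+01, -2.07325760e+01,  1.16462673e-02,
       -4.13059203e+01, -7.59330207e+01]), 'dq': array([ 0.04270513, -0.03739428,  0.05442701,  0.14751666,  0.0905902 ,
       -0.04768078]), 'joint_efforts': array([ -0.76868199, -56.34242535,  20.08641601,   4.68431801,
         0.57990314,  -0.16080392]), 'tcp_pos': array([ 520.24312384, -334.72071088,  182.31782197]), 'ee_rot': array([[-9.99941993e-01,  1.07626991e-02,  4.19274932e-04],
       [ 1.07625955e-02,  9.99942051e-01, -2.48642224e-04],
       [-4.21926697e-04, -2.44115314e-04, -9.99999881e-01]]), 'wrist_force': array([-1.1459514 ,  1.09744856,  5.0135631 ]), 'ft_torque': array([0.68877704, 0.42549507, 0.12912973]), 'opening': 20.580063408396878}
```

Grasped: opening about 21 mm, with the TCP matching the fitted grip. Now I'll lift, turn to yaw ≈88.4° (handle on the -y side, clear of the stapler and terminal) and carry the socket above the bolt.

Request:
{"api": "move_arm", "payload": {
  "grip": [1.8, 1.8, 1.8, 1.8, 1.8],
  "delta_pos": [
    [0, 0, 1.0],
    [0, 0, 2.0],
    [0, 0, 2.0],
    [0, 0, 1.8],
    [0, 0, 0]
  ],
  "dr": [
    [0, 0, 0],
    [0, 0, 0],
    [0, 0, 0],
    [0, 0, 0],
    [0, 0, 0]
  ]
}}

```text
t: 8.2
tcp_pos: [520.5, -334.9, 251.3]
ee_rot: [[-1.0, 0.011, 0.003], [0.011, 1.0, -0.001], [-0.003, -0.001, -1.0]]
wrist_force: [-0.1, 0.3, -4.4]
opening: 20.3
```

Request:
{"api": "move_arm", "payload": {
  "grip": [1.8, 1.8, 1.8, 1.8, 1.8, 1.8, 1.8, 1.8, 1.8, 1.8, 1.8, 1.8],
  "delta_pos": [
    [0.35, 1.82, 0],
    [0.35, 1.82, 0],
    [0.35, 1.82, 0],
    [0.35, 1.82, 0],
    [0.35, 1.82, 0],
    [0.35, 1.82, 0],
    [0.35, 1.82, 0],
    [0.35, 1.82, 0],
    [0.35, 1.82, 0],
    [0.35, 1.82, 0],
    [0.35, 1.82, 0],
    [0.35, 1.82, 0]
  ],
  "dr": [
    [0, 0, 0.13],
    [0, 0, 0.13],
    [0, 0, 0.13],
    [0, 0, 0.13],
    [0, 0, 0.13],
    [0, 0, 0.13],
    [0, 0, 0.13],
    [0, 0, 0.13],
    [0, 0, 0.13],
    [0, 0, 0.13],
    [0, 0, 0.13],
    [0, 0, 0.13]
  ]
}}

```text
t: 9.7
tcp_pos: [561.8, -115.7, 248.7]
ee_rot: [[-0.018, -1.0, -0.002], [-1.0, 0.018, 0.0], [-0.0, 0.002, -1.0]]
wrist_force: [-0.7, -0.4, -3.8]
opening: 20.3
```

Request:
{"api": "move_arm", "payload": {
  "grip": [1.8, 1.8, 1.8],
  "delta_pos": [
    [0, 0, 0],
    [0, 0, 0],
    [0, 0, 0]
  ],
  "dr": [
    [0, 0, 0],
    [0, 0, 0],
    [0, 0, 0]
  ]
}}

```text
t: 10.07
tcp_pos: [561.9, -116.9, 249.4]
ee_rot: [[-0.024, -1.0, -0.001], [-1.0, 0.024, -0.0], [0.0, 0.001, -1.0]]
wrist_force: [0.4, -0.0, -4.0]
opening: 20.5
```

```bash
cat > st.py <<'E'
from h import *
np.set_printoptions(precision=2,suppress=True)
st=ctrl.sense();R=st["ee_rot"];a=-R[:,0];yaw=np.degrees(np.arctan2(a[1],a[0]))
p=st["tcp_pos"];f=st["wrist_force"];t=st["ft_torque"]
b=np.array([565.8,14,47]);M=t+np.cross((p-b)/1000,f)
print("t",st["t"],"tcp",p,"yaw",round(yaw,2),"tilt",R[:,2],"F",f,"T",t,"Mbolt",M,"op",st["opening"],"j",st["joints"])
print("socket est",p[:2]+130*a[:2])
E
python3 st.py; python3 look.py scene,side,wrist f wrench_grip,wrench_socket,bolt_top
python3 - <<'E'
import cv2,numpy as np
a=cv2.imread("pics/fscene.png")[130:280,150:400];b=cv2.imread("pics/fside.png")[130:280,180:430]
cv2.imwrite("pics/f2.png",cv2.resize(np.hstack([a,b]),None,fx=1.6,fy=1.6,interpolation=cv2.INTER_CUBIC))
E
```

```text
t 10.075 tcp [ 561.89 -116.88  249.42] yaw 88.63 tilt [-0. -0. -1.] F [ 0.43 -0.05 -3.96] T [-0.08  0.01 -0.05] Mbolt [0.45 0.08 0.  ] op 20.542266596267783 j [  7.77  19.62 -23.38  -0.   -47.03  -9.14]
socket est [564.99  13.09]
scene wrench_grip [200.3 284.6] 0.65 [634.23  11.84  18.  ]
side wrench_grip [204.2 283.9] 0.5 [546.55  84.1   18.  ]
side wrench_socket [191.3 284.1] 0.6 [539.48 222.77  18.  ]
side bolt_top [189.7 309.3] 0.74 [635.37 148.98  50.  ]
wrist wrench_grip [277.2 276.2] 0.93 [562.25 -82.13  18.  ]
10.675 [ 562.12 -116.33  249.72] [-1.    0.02 -0.  ] [-0.11 -0.26 -3.86] [-0.03 -0.02 -0.03] 20.248871745913938
```

View pics/f2.png

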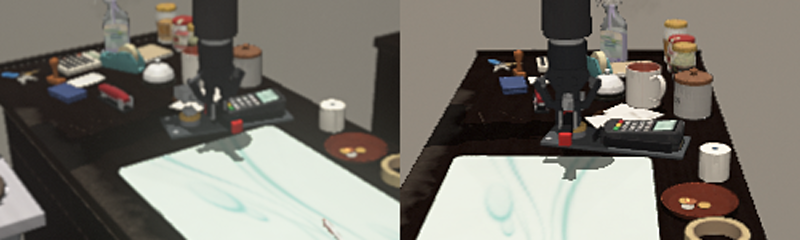

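View pics/fwrist.png

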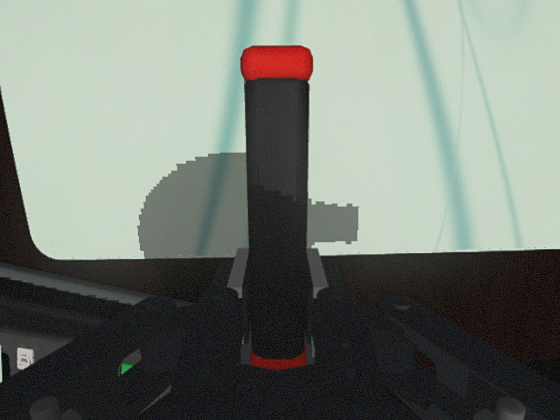

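Run:
```python
from fit import *
s=load("fwrist");P=s["P"]
hsv=cv2.cvtColor(s["pixels"],cv2.COLOR_RGB2HSV).astype(int)
m=((hsv[...,1]>150)&(hsv[...,2]>80)&((hsv[...,0]<10)|(hsv[...,0]>170)));m[120:]=0
r=np.argwhere(m);print("red rows",r.min(0),r.max(0))
a=np.radians(88.6)
for z in (81,85,89):
  X=place(np.array([[-90,j*11,k*13] for j in(-1,1) for k in(-1,1)]),562.1,-116.4,a,z)
  print(z,np.round(proj(s,X,P),1).tolist())
```

```text
red rows [ 46 241] [ 80 311]
81 [[247.1, 50.7], [240.6, 38.9], [302.6, 50.8], [308.1, 39.0]]
85 [[246.2, 49.1], [239.3, 36.6], [303.3, 49.3], [309.2, 36.8]]
89 [[245.3, 47.5], [238.0, 34.2], [304.1, 47.7], [310.4, 34.3]]
```

Request:
{"api": "move_arm", "payload": {
  "grip": [1.8, 1.8, 1.8, 1.8, 1.8, 1.8],
  "delta_pos": [
    [0.08, 0.08, -1.0],
    [0, 0, -1.0],
    [0, 0, -0.3],
    [0, 0, -0.3],
    [0, 0, -0.2],
    [0, 0, 0]
  ],
  "dr": [
    [0, 0, 0],
    [0, 0, 0],
    [0, 0, 0],
    [0, 0, 0],
    [0, 0, 0],
    [0, 0, 0]
  ]
}}

```text
t: 11.42
tcp_pos: [563.1, -115.8, 222.2]
ee_rot: [[-0.022, -1.0, 0.001], [-1.0, 0.022, -0.0], [0.0, -0.001, -1.0]]
wrist_force: [-1.6, -3.0, 3.2]
opening: 20.2
```

```bash
python3 st.py
```

```text
t 11.425 tcp [ 563.05 -115.82  222.22] yaw 88.75 tilt [ 0. -0. -1.] F [-1.59 -3.02  3.22] T [-0.59  0.58  0.21] Mbolt [-0.48  0.31  0.01] op 20.16807439277311 j [  7.88  21.67 -24.76   0.03 -43.55  -9.15]
socket est [565.89  14.15]
```

Request:
{"api": "move_arm", "payload": {
  "grip": [1.8, 1.8, 1.8, 1.8],
  "delta_pos": [
    [-0.05, -0.1, 0],
    [0, 0, -0.2],
    [0, 0, -0.2],
    [0, 0, 0]
  ],
  "dr": [
    [0, 0, 0],
    [0, 0, 0],
    [0, 0, 0],
    [0, 0, 0]
  ]
}}

```text
t: 11.92
tcp_pos: [562.6, -116.9, 217.9]
ee_rot: [[-0.022, -1.0, 0.0], [-1.0, 0.022, -0.0], [0.0, -0.0, -1.0]]
wrist_force: [-0.7, -5.0, 3.7]
opening: 20.1
```

```bash
python3 st.py
```

```text
t 11.925 tcp [ 562.59 -116.86  217.87] yaw 88.74 tilt [ 0. -0. -1.] F [-0.74 -5.04  3.66] T [-1.14  0.25  0.1 ] Mbolt [-0.75  0.13  0.02] op 20.12300377002956 j [  7.77  21.98 -25.01   0.04 -42.99  -9.06]
socket est [565.45  13.11]
```

Request:
{"api": "move_arm", "payload": {
  "grip": [1.8, 1.8, 1.8, 1.8, 1.8],
  "delta_pos": [
    [-0.03, -0.12, 0],
    [0, 0, -0.2],
    [0, 0, -0.2],
    [0, 0, -0.1],
    [0, 0, 0]
  ],
  "dr": [
    [0, 0, 0],
    [0, 0, 0],
    [0, 0, 0],
    [0, 0, 0],
    [0, 0, 0]
  ]
}}

```text
t: 12.55
tcp_pos: [562.2, -118.0, 212.6]
ee_rot: [[-0.022, -1.0, 0.0], [-1.0, 0.022, -0.0], [0.0, -0.0, -1.0]]
wrist_force: [0.4, -6.3, 4.1]
opening: 20.3
```

```bash
python3 st.py
```

```text
t 12.55 tcp [ 562.25 -118.01  212.64] yaw 88.73 tilt [ 0. -0. -1.] F [ 0.4  -6.3   4.08] T [-1.19 -0.24 -0.06] Mbolt [-0.68 -0.16  0.02] op 20.282122173203874 j [  7.66  22.38 -25.27   0.03 -42.35  -8.95]
socket est [565.12  11.96]
```

Request:
{"api": "move_arm", "payload": {
  "grip": [1.8, 1.8, 1.8],
  "delta_pos": [
    [0, -0.1, 0],
    [0, 0, 0],
    [0, 0, 0]
  ],
  "dr": [
    [0, 0, 0],
    [0, 0, 0],
    [0, 0, 0]
  ]
}}

```text
t: 12.92
tcp_pos: [562.2, -118.5, 212.6]
ee_rot: [[-0.022, -1.0, 0.0], [-1.0, 0.022, 0.0], [-0.0, -0.0, -1.0]]
wrist_force: [1.4, 0.1, 1.9]
opening: 20.7
```

```bash
python3 st.py
```

```text
t 12.925 tcp [ 562.24 -118.48  212.61] yaw 88.74 tilt [ 0.  0. -1.] F [1.36 0.06 1.94] T [ 0.57 -0.45 -0.07] Mbolt [ 0.3  -0.21  0.11] op 20.74481030204392 j [  7.6   22.39 -25.23  -0.02 -42.36  -8.84]
socket est [565.09  11.49]
```

Request:
{"api": "move_arm", "payload": {
  "grip": [1.8, 1.8, 1.8],
  "delta_pos": [
    [0, 0, -0.1],
    [0, 0, 0],
    [0, 0, 0]
  ],
  "dr": [
    [0, 0, 0],
    [0, 0, 0],
    [0, 0, 0]
  ]
}}

```text
t: 13.3
tcp_pos: [562.3, -118.6, 211.9]
ee_rot: [[-0.022, -1.0, 0.0], [-1.0, 0.022, 0.0], [-0.0, -0.0, -1.0]]
wrist_force: [1.2, 1.0, 3.8]
opening: 20.4
```

```bash
python3 st.py
```

```text
t 13.3 tcp [ 562.27 -118.61  211.86] yaw 88.74 tilt [ 0.  0. -1.] F [1.22 0.98 3.79] T [ 1.21 -0.34 -0.06] Mbolt [ 0.54 -0.13  0.1 ] op 20.439528786401567 j [  7.58  22.45 -25.27  -0.01 -42.25  -8.84]
socket est [565.12  11.36]
```

Request:
{"api": "move_arm", "payload": {
  "grip": [1.8, 1.8, 1.8],
  "delta_pos": [
    [0, 0, -0.1],
    [0, 0, 0],
    [0, 0, 0]
  ],
  "dr": [
    [0, 0, 0],
    [0, 0, 0],
    [0, 0, 0]
  ]
}}

```text
t: 13.68
tcp_pos: [562.1, -118.7, 210.6]
ee_rot: [[-0.022, -1.0, -0.0], [-1.0, 0.022, 0.0], [-0.0, 0.0, -1.0]]
wrist_force: [1.2, -0.3, 3.6]
opening: 20.7
```

```bash
python3 st.py
```

```text
t 13.675 tcp [ 562.11 -118.73  210.6 ] yaw 88.74 tilt [-0.  0. -1.] F [ 1.22 -0.33  3.6 ] T [ 0.87 -0.45 -0.15] Mbolt [ 0.45 -0.24  0.01] op 20.71053002549215 j [  7.58  22.55 -25.34  -0.   -42.12  -8.84]
socket est [564.98  11.24]
```

```bash
cat > red.py <<'E'
from fit import *
import sys
s,P=snap("wrist");save(s,sys.argv[1]);np.savez("pics/g.npz",P=P,**{k:s[k] for k in("pixels","fovy","cx","cy","dist_coeffs")})
hsv=cv2.cvtColor(s["pixels"],cv2.COLOR_RGB2HSV).astype(int)
m=((hsv[...,1]>150)&(hsv[...,2]>80)&((hsv[...,0]<10)|(hsv[...,0]>170)));m[120:]=0
r=np.argwhere(m);print("red rows/cols",r.min(0),r.max(0))
E
python3 red.py g.png
python3 - <<'E'
import cv2,numpy as np
a=cv2.imread("pics/fwrist.png")[:,180:380];b=cv2.imread("pics/g.png")[:,180:380]
cv2.imwrite("pics/g2.png",np.hstack([a,b]))
E
```

```text
red rows/cols [ 51 246] [ 82 312]
```

View pics/g2.png

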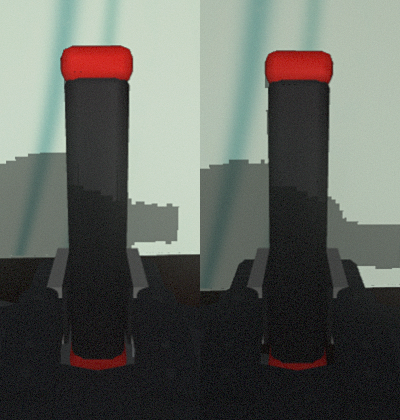

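The side-by-side shows the rear end of the handle smaller and lower in the hand: red rows moved from 46–80 to 51–82, and its width from 70 to 66 px. The wrench has pitched nose-up in the grip, so the socket is stuck on the taper and not seated. I'll work out the pitch, lift, grip harder, and tilt the tool to level the wrench.

Run:
```python
from fit import *
s=load("fwrist");P=s["P"]
a=np.radians(88.6)
for p in (0,2,3,4,5,6):
    c,w=np.cos(np.radians(p)),np.sin(np.radians(p))
    for piv in (0,):
        X=np.array([[-90,j*11,k*13.] for j in(-1,1) for k in(-1,1)])
        # pivot at grasp point 9 mm above grip centre
        Y=X-[0,0,9.]; Y=np.c_[c*Y[:,0]-w*Y[:,2],Y[:,1],w*Y[:,0]+c*Y[:,2]]+[0,0,9.]
        # rear (x=-90) lowers for nose-up: z=w*x
        u=proj(s,place(Y,562.1,-116.4,a,85),P);print(p,"top width",round(u[3,0]-u[1,0],1),"row top",u[1,1].round(1),"row bottom",u[0,1].round(1))
```

```text
0 top width 69.9 row top 36.6 row bottom 49.1
2 top width 68.0 row top 38.1 row bottom 52.6
3 top width 67.1 row top 39.0 row bottom 54.3
4 top width 66.3 row top 39.9 row bottom 56.1
5 top width 65.4 row top 40.9 row bottom 57.9
6 top width 64.6 row top 42.0 row bottom 59.8
```

Request:
{"api": "move_arm", "payload": {
  "grip": [1.8, 1.8, 1.8, 1.8],
  "delta_pos": [
    [0, 0, 0.8],
    [0, 0, 1.2],
    [0, 0, 1.2],
    [0, 0, 0]
  ],
  "dr": [
    [0, 0, 0],
    [0, 0, 0],
    [0, 0, 0],
    [0, 0, 0]
  ],
  "grip_force": 120
}}

```text
t: 14.22
tcp_pos: [562.4, -118.7, 244.1]
ee_rot: [[-0.022, -1.0, 0.002], [-1.0, 0.022, 0.0], [-0.0, -0.002, -1.0]]
wrist_force: [-0.7, -0.8, -3.2]
opening: 19.9
```

```bash
python3 red.py g3.png; python3 st.py
```

```text
red rows/cols [ 51 245] [ 82 312]
t 14.275 tcp [ 562.1  -118.73  243.31] yaw 88.73 tilt [ 0.  0. -1.] F [ 0.43 -0.43 -3.33] T [-0.01 -0.    0.  ] Mbolt [0.52 0.07 0.06] op 19.853217886602064 j [  7.57  20.07 -23.68  -0.01 -46.18  -8.84]
socket est [564.97  11.24]
```

Request:
{"api": "move_arm", "payload": {
  "grip": [1.8, 1.8, 1.8, 1.8],
  "delta_pos": [
    [0.03, 0.55, 0],
    [0, 0.55, 0],
    [0, 0, 0],
    [0, 0, 0]
  ],
  "dr": [
    [-0.033, 0, 0],
    [-0.033, 0, 0],
    [0, 0, 0],
    [0, 0, 0]
  ]
}}

```text
t: 14.78
tcp_pos: [562.3, -107.8, 242.5]
ee_rot: [[-0.022, -1.0, -0.0], [-0.998, 0.022, -0.065], [0.065, -0.001, -0.998]]
wrist_force: [-0.2, -0.8, -3.3]
opening: 20.0
```

```bash
cat > st.py <<'E'
from h import *
np.set_printoptions(precision=2,suppress=True)
st=ctrl.sense();R=st["ee_rot"];a=-R[:,0];yaw=np.degrees(np.arctan2(a[1],a[0]))
p=st["tcp_pos"];f=st["wrist_force"];t=st["ft_torque"]
b=np.array([565.3,12,47]);M=t+np.cross((p-b)/1000,f)
h=np.array([a[0],a[1],0]);h/=np.linalg.norm(h)
g=p+R[:,2]*164.3;sk=g+130*h
print("t",st["t"],"tcp",p,"yaw",round(yaw,2),"tiltz",R[:,2],"F",f,"T",t,"Mbolt",M,"op",st["opening"])
print("grip",g,"socket est",sk)
E
python3 st.py
```

```text
t 14.775 tcp [ 562.33 -107.77  242.47] yaw 88.74 tiltz [-0.   -0.07 -1.  ] F [-0.2  -0.85 -3.34] T [ 0.17 -0.01 -0.07] Mbolt [ 0.74 -0.06 -0.09] op 19.96617111740295
grip [ 562.25 -118.49   78.52] socket est [565.11  11.48  78.52]
```

Request:
{"api": "move_arm", "payload": {
  "grip": [1.8, 1.8, 1.8, 1.8, 1.8],
  "delta_pos": [
    [0, 0.03, -0.7],
    [0, 0, -0.7],
    [0, 0, -0.2],
    [0, 0, -0.1],
    [0, 0, 0]
  ],
  "dr": [
    [0, 0, 0],
    [0, 0, 0],
    [0, 0, 0],
    [0, 0, 0],
    [0, 0, 0]
  ]
}}

```text
t: 15.4
tcp_pos: [562.5, -107.4, 225.7]
ee_rot: [[-0.022, -1.0, 0.0], [-0.998, 0.022, -0.066], [0.066, -0.001, -0.998]]
wrist_force: [-0.1, 0.2, -3.9]
opening: 20.2
```

```bash
python3 st.py
```

```text
t 15.4 tcp [ 562.49 -107.43  225.72] yaw 88.74 tiltz [ 0.   -0.07 -1.  ] F [-0.07  0.17 -3.87] T [ 0.19  0.04 -0.03] Mbolt [ 0.62  0.02 -0.04] op 20.157892500374164
grip [ 562.5  -118.26   61.77] socket est [565.36  11.71  61.77]
```

Request:
{"api": "move_arm", "payload": {
  "grip": [1.8, 1.8, 1.8],
  "delta_pos": [
    [0, 0, -0.15],
    [0, 0, 0],
    [0, 0, 0]
  ],
  "dr": [
    [0, 0, 0],
    [0, 0, 0],
    [0, 0, 0]
  ]
}}

```text
t: 15.78
tcp_pos: [562.4, -107.4, 224.3]
ee_rot: [[-0.022, -1.0, 0.0], [-0.998, 0.022, -0.066], [0.066, -0.002, -0.998]]
wrist_force: [-0.2, 0.3, -4.3]
opening: 20.0
```

```bash
python3 st.py
```

```text
t 15.775 tcp [ 562.45 -107.4   224.27] yaw 88.74 tiltz [ 0.   -0.07 -1.  ] F [-0.16  0.3  -4.25] T [ 0.23 -0.   -0.03] Mbolt [ 0.68 -0.04 -0.05] op 20.043514052627362
grip [ 562.47 -118.23   60.33] socket est [565.34  11.74  60.33]
```

No contact yet with the socket bottom at z≈47. Continuing down.

Request:
{"api": "move_arm", "payload": {
  "grip": [1.8, 1.8, 1.8],
  "delta_pos": [
    [0, 0, -0.15],
    [0, 0, -0.05],
    [0, 0, 0]
  ],
  "dr": [
    [0, 0, 0],
    [0, 0, 0],
    [0, 0, 0]
  ]
}}

```text
t: 16.15
tcp_pos: [562.4, -107.4, 222.1]
ee_rot: [[-0.022, -1.0, -0.0], [-0.998, 0.022, -0.066], [0.066, -0.001, -0.998]]
wrist_force: [0.5, -0.6, -4.2]
opening: 20.1
```

```bash
python3 st.py
```

```text
t 16.15 tcp [ 562.42 -107.41  222.11] yaw 88.74 tiltz [-0.   -0.07 -1.  ] F [ 0.5  -0.59 -4.23] T [0.22 0.   0.04] Mbolt [0.83 0.08 0.1 ] op 20.065308846285443
grip [ 562.4  -118.25   58.17] socket est [565.26  11.72  58.17]
```

Request:
{"api": "move_arm", "payload": {
  "grip": [1.8, 1.8, 1.8],
  "delta_pos": [
    [0, 0, -0.15],
    [0, 0, 0],
    [0, 0, 0]
  ],
  "dr": [
    [0, 0, 0],
    [0, 0, 0],
    [0, 0, 0]
  ]
}}

```text
t: 16.52
tcp_pos: [562.5, -107.4, 220.7]
ee_rot: [[-0.022, -1.0, 0.0], [-0.998, 0.022, -0.066], [0.066, -0.002, -0.998]]
wrist_force: [0.1, -0.3, -3.1]
opening: 20.2
```

```bash
python3 st.py
```

```text
t 16.525 tcp [ 562.49 -107.42  220.74] yaw 88.74 tiltz [ 0.   -0.07 -1.  ] F [ 0.1  -0.26 -3.15] T [ 0.26 -0.04 -0.03] Mbolt [ 0.68 -0.03 -0.02] op 20.201887534281013
grip [ 562.51 -118.26   56.8 ] socket est [565.37  11.71  56.8 ]
```

Request:
{"api": "move_arm", "payload": {
  "grip": [1.8, 1.8, 1.8, 1.8],
  "delta_pos": [
    [0, 0, -0.15],
    [0, 0, -0.15],
    [0, 0, -0.1],
    [0, 0, 0]
  ],
  "dr": [
    [0, 0, 0],
    [0, 0, 0],
    [0, 0, 0],
    [0, 0, 0]
  ]
}}

```text
t: 17.02
tcp_pos: [562.6, -107.6, 216.7]
ee_rot: [[-0.022, -1.0, 0.0], [-0.998, 0.022, -0.066], [0.066, -0.002, -0.998]]
wrist_force: [1.3, -3.2, -2.2]
opening: 20.0
```

```bash
python3 st.py
```

```text
t 17.025 tcp [ 562.56 -107.61  216.7 ] yaw 88.73 tiltz [ 0.   -0.07 -1.  ] F [ 1.31 -3.17 -2.17] T [-0.77 -0.48 -0.2 ] Mbolt [ 0.03 -0.26 -0.04] op 19.99084330398227
grip [ 562.59 -118.48   52.76] socket est [565.48  11.49  52.76]
```

Request:
{"api": "move_arm", "payload": {
  "grip": [1.8, 1.8, 1.8, 1.8],
  "delta_pos": [
    [0, 0, -0.15],
    [0, 0, -0.15],
    [0, 0, 0],
    [0, 0, 0]
  ],
  "dr": [
    [0, 0, 0],
    [0, 0, 0],
    [0, 0, 0],
    [0, 0, 0]
  ]
}}

```text
t: 17.52
tcp_pos: [562.5, -107.6, 213.7]
ee_rot: [[-0.022, -1.0, 0.0], [-0.998, 0.022, -0.066], [0.066, -0.002, -0.998]]
wrist_force: [2.1, -5.6, -1.0]
opening: 20.2
```

```bash
python3 st.py;python3 red.py h1.png
```

```text
t 17.525 tcp [ 562.54 -107.6   213.74] yaw 88.73 tiltz [ 0.   -0.07 -1.  ] F [ 2.06 -5.62 -1.  ] T [-1.31 -0.51 -0.1 ] Mbolt [-0.25 -0.17  0.16] op 20.194217333543985
grip [ 562.58 -118.46   49.8 ] socket est [565.46  11.5   49.8 ]
red rows/cols [ 51 245] [ 82 312]
```

Request:
{"api": "move_arm", "payload": {
  "grip": [1.8, 1.8, 1.8, 1.8, 1.8],
  "delta_pos": [
    [0.02, -0.06, 0],
    [0, 0, -0.1],
    [0, 0, -0.1],
    [0, 0, 0],
    [0, 0, 0]
  ],
  "dr": [
    [0, 0, 0],
    [0, 0, 0],
    [0, 0, 0],
    [0, 0, 0],
    [0, 0, 0]
  ]
}}

```text
t: 18.2
tcp_pos: [562.7, -107.9, 211.6]
ee_rot: [[-0.022, -1.0, 0.0], [-0.998, 0.022, -0.066], [0.066, -0.001, -0.998]]
wrist_force: [1.5, 0.4, -2.6]
opening: 20.4
```

```bash
python3 st.py
```

```text
t 18.2 tcp [ 562.66 -107.88  211.64] yaw 88.74 tiltz [ 0.   -0.07 -1.  ] F [ 1.51  0.41 -2.6 ] T [ 0.42 -0.54 -0.11] Mbolt [ 0.66 -0.29  0.07] op 20.414075048016787
grip [ 562.67 -118.69   47.69] socket est [565.52  11.28  47.69]
```

Request:
{"api": "move_arm", "payload": {
  "grip": [1.8, 1.8, 1.8],
  "delta_pos": [
    [0, 0, -0.1],
    [0, 0, 0],
    [0, 0, 0]
  ],
  "dr": [
    [0, 0, 0],
    [0, 0, 0],
    [0, 0, 0]
  ]
}}

```text
t: 18.58
tcp_pos: [562.6, -108.0, 210.7]
ee_rot: [[-0.022, -1.0, 0.0], [-0.998, 0.022, -0.066], [0.066, -0.001, -0.998]]
wrist_force: [1.1, 0.9, -2.7]
opening: 20.1
```

```bash
python3 st.py
```

```text
t 18.575 tcp [ 562.65 -107.95  210.67] yaw 88.74 tiltz [ 0.   -0.07 -1.  ] F [ 1.07  0.91 -2.74] T [ 0.49 -0.53 -0.1 ] Mbolt [ 0.67 -0.36  0.02] op 20.104846131747106
grip [ 562.65 -118.77   46.73] socket est [565.52  11.2   46.73]
```

Request:
{"api": "move_arm", "payload": {
  "grip": [1.8, 1.8, 1.8],
  "delta_pos": [
    [0, 0, -0.1],
    [0, 0, 0],
    [0, 0, 0]
  ],
  "dr": [
    [0, 0, 0],
    [0, 0, 0],
    [0, 0, 0]
  ]
}}

```text
t: 18.95
tcp_pos: [562.6, -108.0, 209.7]
ee_rot: [[-0.022, -1.0, -0.0], [-0.998, 0.022, -0.066], [0.066, -0.001, -0.998]]
wrist_force: [1.6, 0.3, -2.9]
opening: 20.1
```

```bash
python3 st.py
```

```text
t 18.95 tcp [ 562.62 -108.01  209.69] yaw 88.74 tiltz [-0.   -0.07 -1.  ] F [ 1.65  0.29 -2.93] T [ 0.42 -0.58 -0.12] Mbolt [ 0.73 -0.32  0.08] op 20.127463487235875
grip [ 562.62 -118.85   45.75] socket est [565.48  11.12  45.75]
```

Request:
{"api": "move_arm", "payload": {
  "grip": [1.8, 1.8, 1.8],
  "delta_pos": [
    [0, 0, -0.08],
    [0, 0, 0],
    [0, 0, 0]
  ],
  "dr": [
    [0, 0, 0],
    [0, 0, 0],
    [0, 0, 0]
  ]
}}

```text
t: 19.32
tcp_pos: [562.7, -108.0, 209.0]
ee_rot: [[-0.022, -1.0, 0.0], [-0.998, 0.022, -0.066], [0.066, -0.002, -0.998]]
wrist_force: [1.1, -0.1, -1.2]
opening: 20.5
```

```bash
python3 st.py; python3 red.py h2.png
```

```text
t 19.325 tcp [ 562.67 -108.04  209.02] yaw 88.74 tiltz [ 0.   -0.07 -1.  ] F [ 1.08 -0.12 -1.2 ] T [ 0.37 -0.38 -0.1 ] Mbolt [ 0.54 -0.21  0.03] op 20.454555244127214
grip [ 562.7  -118.88   45.08] socket est [565.56  11.09  45.08]
red rows/cols [ 51 245] [ 82 312]
```

Request:
{"api": "move_arm", "payload": {
  "grip": [1.8, 1.8, 1.8],
  "delta_pos": [
    [0, 0, -0.08],
    [0, 0, 0],
    [0, 0, 0]
  ],
  "dr": [
    [0, 0, 0],
    [0, 0, 0],
    [0, 0, 0]
  ]
}}

```text
t: 19.75
tcp_pos: [562.7, -108.1, 208.3]
ee_rot: [[-0.022, -1.0, 0.0], [-0.998, 0.022, -0.066], [0.066, -0.002, -0.998]]
wrist_force: [1.2, -1.1, 0.5]
opening: 19.9
```

```bash
python3 st.py
```

```text
t 19.75 tcp [ 562.68 -108.12  208.25] yaw 88.73 tiltz [ 0.   -0.07 -1.  ] F [ 1.16 -1.14  0.52] T [ 0.21 -0.32 -0.06] Mbolt [ 0.34 -0.14  0.08] op 19.881854335007716
grip [ 562.7  -118.97   44.31] socket est [565.57  11.    44.31]
```

Request:
{"api": "move_arm", "payload": {
  "grip": [1.8, 1.8, 1.8],
  "delta_pos": [
    [0, 0, -0.08],
    [0, 0, 0],
    [0, 0, 0]
  ],
  "dr": [
    [0, 0, 0],
    [0, 0, 0],
    [0, 0, 0]
  ]
}}

```text
t: 20.12
tcp_pos: [562.7, -108.1, 207.5]
ee_rot: [[-0.022, -1.0, 0.0], [-0.998, 0.022, -0.066], [0.066, -0.002, -0.998]]
wrist_force: [0.3, -2.4, 4.8]
opening: 20.5
```

```bash
python3 st.py; python3 red.py h3.png
```

```text
t 20.125 tcp [ 562.71 -108.12  207.55] yaw 88.74 tiltz [ 0.   -0.07 -1.  ] F [ 0.27 -2.41  4.84] T [-0.15 -0.2  -0.12] Mbolt [-0.34 -0.14 -0.08] op 20.487455337374367
grip [ 562.77 -118.97   43.6 ] socket est [565.63  11.    43.6 ]
red rows/cols [ 51 245] [ 81 311]
```

Forces suggest the socket rests on the collar with the wrench still about 1.5° nose-up. I'll level it about the head.

Request:
{"api": "move_arm", "payload": {
  "grip": [1.8, 1.8, 1.8, 1.8],
  "delta_pos": [
    [0, 0.2, 0.15],
    [0, 0.2, 0.15],
    [0, 0, 0],
    [0, 0, 0]
  ],
  "dr": [
    [-0.013, 0, 0],
    [-0.013, 0, 0],
    [0, 0, 0],
    [0, 0, 0]
  ]
}}

```text
t: 20.68
tcp_pos: [562.7, -103.8, 210.4]
ee_rot: [[-0.022, -1.0, 0.0], [-0.996, 0.022, -0.092], [0.092, -0.002, -0.996]]
wrist_force: [0.4, 0.7, 3.2]
opening: 20.3
```

```bash
python3 st.py
```

```text
t 20.675 tcp [ 562.73 -103.76  210.35] yaw 88.75 tiltz [ 0.   -0.09 -1.  ] F [0.35 0.67 3.19] T [ 1.62 -0.3  -0.02] Mbolt [ 1.14 -0.24  0.02] op 20.304861317164118
grip [ 562.8  -118.81   46.75] socket est [565.63  11.16  46.75]
```

Request:
{"api": "move_arm", "payload": {
  "grip": [1.8, 1.8, 1.8],
  "delta_pos": [
    [0, 0, -0.08],
    [0, 0, 0],
    [0, 0, 0]
  ],
  "dr": [
    [0, 0, 0],
    [0, 0, 0],
    [0, 0, 0]
  ]
}}

```text
t: 21.05
tcp_pos: [562.5, -104.1, 209.1]
ee_rot: [[-0.022, -1.0, -0.001], [-0.996, 0.022, -0.092], [0.092, -0.001, -0.996]]
wrist_force: [1.3, 1.6, 0.2]
opening: 20.0
```

```bash
python3 st.py; python3 red.py h4.png
```

```text
t 21.05 tcp [ 562.51 -104.06  209.13] yaw 88.73 tiltz [-0.   -0.09 -1.  ] F [1.27 1.58 0.21] T [ 1.16 -0.51 -0.05] Mbolt [ 0.88 -0.3   0.09] op 19.993112231441685
grip [ 562.41 -119.15   45.52] socket est [565.3   10.81  45.52]
red rows/cols [ 53 246] [ 82 312]
```

The collar is carrying the head: the grip sits at the seated height within about 1.5 mm and pushing down goes no lower. Next I'll compute arc rows for clockwise turning about the bolt.

```bash
cat > arc.py <<'E'
from h import *
import sys
C=np.array([565.4,11.5]);th=float(sys.argv[1]);n=int(sys.argv[2])
st=ctrl.sense();r=st["tcp_pos"][:2]-C;out=[]
for i in range(n):
    c,s=np.cos(-th),np.sin(-th);q=np.array([c*r[0]-s*r[1],s*r[0]+c*r[1]]);out.append([round(float((q-r)[0])/10,2),round(float((q-r)[1])/10,2),0]);r=q
print(out)
E
python3 arc.py 0.04 12
```

```text
[[-0.46, 0.02, 0], [-0.46, 0.04, 0], [-0.46, 0.06, 0], [-0.46, 0.08, 0], [-0.45, 0.09, 0], [-0.45, 0.11, 0], [-0.44, 0.13, 0], [-0.44, 0.15, 0], [-0.43, 0.17, 0], [-0.42, 0.18, 0], [-0.42, 0.2, 0], [-0.41, 0.22, 0]]
```

Request:
{"api": "move_arm", "payload": {
  "grip": [1.8, 1.8, 1.8, 1.8, 1.8],
  "delta_pos": [
    [-0.46, 0.02, 0],
    [-0.46, 0.04, 0],
    [-0.46, 0.06, 0],
    [-0.46, 0.08, 0],
    [0, 0, 0]
  ],
  "dr": [
    [0, 0, -0.04],
    [0, 0, -0.04],
    [0, 0, -0.04],
    [0, 0, -0.04],
    [0, 0, 0]
  ]
}}

```text
t: 21.72
tcp_pos: [544.2, -102.5, 209.5]
ee_rot: [[-0.18, -0.984, -0.015], [-0.979, 0.181, -0.091], [0.092, -0.002, -0.996]]
wrist_force: [4.2, -4.9, -0.8]
opening: 20.1
```

```bash
python3 st.py
```

```text
t 21.725 tcp [ 544.21 -102.48  209.55] yaw 79.57 tiltz [-0.01 -0.09 -1.  ] F [ 4.2  -4.92 -0.8 ] T [-1.14 -1.14 -0.15] Mbolt [-0.25 -0.48  0.43] op 20.10961527513808
grip [ 541.79 -117.47   45.95] socket est [565.32  10.38  45.95]
```

Request:
{"api": "move_arm", "payload": {
  "grip": [1.8, 1.8, 1.8, 1.8],
  "delta_pos": [
    [-0.45, 0.09, 0],
    [-0.45, 0.11, 0],
    [-0.44, 0.13, 0],
    [0, 0, 0]
  ],
  "dr": [
    [0, 0, -0.04],
    [0, 0, -0.04],
    [0, 0, -0.04],
    [0, 0, 0]
  ]
}}

```text
t: 22.22
tcp_pos: [530.7, -99.0, 209.5]
ee_rot: [[-0.295, -0.955, -0.026], [-0.951, 0.296, -0.089], [0.092, -0.002, -0.996]]
wrist_force: [2.0, -4.9, 0.6]
opening: 20.1
```

```bash
python3 st.py
```

```text
t 22.225 tcp [530.75 -99.02 209.49] yaw 72.75 tiltz [-0.03 -0.09 -1.  ] F [ 1.97 -4.92  0.6 ] T [-0.93 -0.83  0.01] Mbolt [-0.2  -0.49  0.4 ] op 20.055279864490576
grip [ 526.52 -113.6    45.89] socket est [565.07  10.55  45.89]
```

Request:
{"api": "move_arm", "payload": {
  "grip": [1.8, 1.8, 1.8],
  "delta_pos": [
    [-0.45, 0.1, 0],
    [-0.43, 0.17, 0],
    [0, 0, 0]
  ],
  "dr": [
    [0, 0, -0.04],
    [0, 0, -0.04],
    [0, 0, 0]
  ]
}}

```text
t: 22.6
tcp_pos: [522.1, -96.0, 209.4]
ee_rot: [[-0.37, -0.929, -0.032], [-0.925, 0.371, -0.086], [0.092, -0.002, -0.996]]
wrist_force: [1.8, -1.5, -0.9]
opening: 20.1
```

```bash
python3 st.py; python3 arc.py 0.03 10
```

```text
t 22.6 tcp [522.05 -96.02 209.45] yaw 68.21 tiltz [-0.03 -0.09 -1.  ] F [ 1.76 -1.53 -0.92] T [-0.04 -0.69  0.11] Mbolt [ 0.31 -0.44  0.37] op 20.139661461249357
grip [ 516.71 -110.17   45.84] socket est [564.97  10.54  45.84]
[[-0.32, 0.13, 0], [-0.32, 0.14, 0], [-0.31, 0.15, 0], [-0.31, 0.16, 0], [-0.3, 0.17, 0], [-0.3, 0.18, 0], [-0.29, 0.19, 0], [-0.29, 0.2, 0], [-0.28, 0.21, 0], [-0.27, 0.22, 0]]
```

Request:
{"api": "move_arm", "payload": {
  "grip": [1.8, 1.8],
  "delta_pos": [
    [-0.32, 0.13, 0],
    [0, 0, 0]
  ],
  "dr": [
    [0, 0, -0.03],
    [0, 0, 0]
  ]
}}

```text
t: 22.85
tcp_pos: [518.7, -94.7, 209.4]
ee_rot: [[-0.399, -0.916, -0.035], [-0.912, 0.4, -0.085], [0.092, -0.002, -0.996]]
wrist_force: [1.2, -0.6, -1.2]
opening: 20.1
```

```bash
python3 st.py
```

```text
t 22.85 tcp [518.72 -94.66 209.45] yaw 66.4 tiltz [-0.04 -0.08 -1.  ] F [ 1.16 -0.6  -1.21] T [ 0.26 -0.63  0.11] Mbolt [ 0.48 -0.49  0.27] op 20.084349857476642
grip [ 512.95 -108.62   45.84] socket est [565.    10.5   45.84]
```

Request:
{"api": "move_arm", "payload": {
  "grip": [1.8, 1.8],
  "delta_pos": [
    [-0.32, 0.14, 0],
    [0, 0, 0]
  ],
  "dr": [
    [0, 0, -0.03],
    [0, 0, 0]
  ]
}}

```text
t: 23.1
tcp_pos: [515.5, -93.2, 209.5]
ee_rot: [[-0.426, -0.904, -0.037], [-0.9, 0.428, -0.084], [0.092, -0.002, -0.996]]
wrist_force: [1.3, 0.3, -0.9]
opening: 20.2
```

```bash
python3 st.py
```

```text
t 23.1 tcp [515.51 -93.21 209.54] yaw 64.65 tiltz [-0.04 -0.08 -1.  ] F [ 1.3   0.34 -0.94] T [ 0.47 -0.58  0.18] Mbolt [ 0.51 -0.41  0.3 ] op 20.218344192557954
grip [ 509.36 -106.98   45.93] socket est [565.02  10.5   45.93]
```

Running freely at about 0.3 N m. I'll continue in small steps.

Request:
{"api": "move_arm", "payload": {
  "grip": [1.8, 1.8],
  "delta_pos": [
    [-0.31, 0.15, 0],
    [0, 0, 0]
  ],
  "dr": [
    [0, 0, -0.03],
    [0, 0, 0]
  ]
}}

```text
t: 23.35
tcp_pos: [512.4, -91.7, 209.5]
ee_rot: [[-0.453, -0.89, -0.04], [-0.887, 0.455, -0.083], [0.092, -0.002, -0.996]]
wrist_force: [2.1, 0.2, -0.2]
opening: 19.7
```

```bash
python3 st.py|head -1
```

```text
t 23.35 tcp [512.37 -91.66 209.53] yaw 62.92 tiltz [-0.04 -0.08 -1.  ] F [ 2.09  0.22 -0.22] T [ 0.78 -0.52  0.32] Mbolt [ 0.77 -0.19  0.52] op 19.725275859264368
```

Request:
{"api": "move_arm", "payload": {
  "grip": [1.8, 1.8],
  "delta_pos": [
    [-0.31, 0.16, 0],
    [0, 0, 0]
  ],
  "dr": [
    [0, 0, -0.03],
    [0, 0, 0]
  ]
}}

```text
t: 23.6
tcp_pos: [509.3, -90.1, 209.5]
ee_rot: [[-0.48, -0.876, -0.042], [-0.873, 0.482, -0.081], [0.092, -0.002, -0.996]]
wrist_force: [0.3, 1.8, -2.0]
opening: 19.9
```

```bash
python3 st.py
```

```text
t 23.6 tcp [509.31 -90.06 209.54] yaw 61.2 tiltz [-0.04 -0.08 -1.  ] F [ 0.28  1.79 -2.  ] T [ 1.05 -0.52  0.26] Mbolt [ 0.96 -0.58  0.19] op 19.85507184031451
grip [ 502.35 -103.43   45.94] socket est [564.98  10.5   45.94]
```

The torque dipped, so this could be the click or noise. I'll average readings before moving any further.

```bash
cat > avg.py <<'E'
from h import *
import sys
np.set_printoptions(precision=3,suppress=True)
b=np.array([565.2,11,47]);L=[];n=int(sys.argv[1]) if len(sys.argv)>1 else 6
for i in range(n):
    st=ctrl.sense();M=st["ft_torque"]+np.cross((st["tcp_pos"]-b)/1000,st["wrist_force"]);L.append(np.r_[M,st["wrist_force"],st["ft_torque"]]);
    if i<n-1: ctrl.snapshot("scene")
L=np.array(L);print("Mz",L[:,2],"mean",L[:,2].mean());print("mean F",L[:,3:6].mean(0),"T",L[:,6:].mean(0),"tcp",st["tcp_pos"],"t",st["t"],"yaw",np.degrees(np.arctan2(-st["ee_rot"][1,0],-st["ee_rot"][0,0])))
E
python3 avg.py 8
```

```text
Mz [0.186 0.214 0.293 0.325 0.254 0.284 0.206 0.273] mean 0.2543156445050741
mean F [ 0.433  2.185 -1.361] T [ 1.441 -0.428  0.332] tcp [509.46  -90.16  209.463] t 23.95 yaw 61.24211438577748
```

Request:
{"api": "move_arm", "payload": {
  "grip": [1.8, 1.8],
  "delta_pos": [
    [0.21, -0.1, 0],
    [0, 0, 0]
  ],
  "dr": [
    [0, 0, 0.02],
    [0, 0, 0]
  ]
}}

```text
t: 24.2
tcp_pos: [511.6, -91.3, 209.4]
ee_rot: [[-0.461, -0.886, -0.041], [-0.882, 0.463, -0.082], [0.092, -0.002, -0.996]]
wrist_force: [0.1, 3.5, -0.1]
opening: 20.1
```

```bash
python3 avg.py 5
```

```text
Mz [0.029 0.063 0.032 0.239 0.077] mean 0.08806091475233103
mean F [ 0.267  2.821 -0.726] T [ 1.768 -0.235  0.212] tcp [511.487 -91.214 209.467] t 24.4 yaw 62.37268469656691
```

Request:
{"api": "move_arm", "payload": {
  "grip": [1.8, 1.8],
  "delta_pos": [
    [-0.21, 0.11, 0],
    [0, 0, 0]
  ],
  "dr": [
    [0, 0, -0.02],
    [0, 0, 0]
  ]
}}

```text
t: 24.65
tcp_pos: [509.4, -90.1, 209.6]
ee_rot: [[-0.48, -0.877, -0.042], [-0.873, 0.481, -0.082], [0.092, -0.002, -0.996]]
wrist_force: [1.1, 1.5, -1.4]
opening: 19.9
```

```bash
python3 avg.py 3
```

```text
Mz [0.364 0.313 0.38 ] mean 0.35218492900153753
mean F [ 1.053  1.58  -1.178] T [ 1.347 -0.477  0.334] tcp [509.464 -90.114 209.571] t 24.75 yaw 61.24332039262569
```

Request:
{"api": "move_arm", "payload": {
  "grip": [1.8, 1.8],
  "delta_pos": [
    [-0.2, 0.11, 0],
    [0, 0, 0]
  ],
  "dr": [
    [0, 0, -0.02],
    [0, 0, 0]
  ]
}}

```text
t: 25.0
tcp_pos: [507.4, -89.0, 209.6]
ee_rot: [[-0.497, -0.867, -0.044], [-0.863, 0.499, -0.081], [0.092, -0.002, -0.996]]
wrist_force: [0.0, 1.9, -0.7]
opening: 20.1
```

```bash
python3 avg.py 3; python3 arc.py 0.02 10
```

```text
Mz [0.297 0.16  0.362] mean 0.27308337322810267
mean F [ 0.224  2.286 -1.307] T [ 1.369 -0.498  0.383] tcp [507.45  -89.007 209.547] t 25.1 yaw 60.09437284065916
[[-0.2, 0.12, 0], [-0.2, 0.12, 0], [-0.19, 0.13, 0], [-0.19, 0.13, 0], [-0.19, 0.13, 0], [-0.19, 0.14, 0], [-0.18, 0.14, 0], [-0.18, 0.14, 0], [-0.18, 0.15, 0], [-0.18, 0.15, 0]]
```

Request:
{"api": "move_arm", "payload": {
  "grip": [1.8, 1.8],
  "delta_pos": [
    [-0.2, 0.12, 0],
    [0, 0, 0]
  ],
  "dr": [
    [0, 0, -0.02],
    [0, 0, 0]
  ]
}}

```text
t: 25.35
tcp_pos: [505.4, -87.8, 209.6]
ee_rot: [[-0.514, -0.857, -0.045], [-0.853, 0.516, -0.08], [0.092, -0.002, -0.996]]
wrist_force: [0.7, 0.8, -1.6]
opening: 20.0
```

```bash
python3 avg.py 3
```

```text
Mz [0.461 0.527 0.506] mean 0.49788175550342206
mean F [ 1.113  1.256 -1.455] T [ 1.143 -0.631  0.463] tcp [505.505 -87.828 209.566] t 25.45 yaw 58.95237899245483
```

Request:
{"api": "move_arm", "payload": {
  "grip": [1.8, 1.8],
  "delta_pos": [
    [-0.2, 0.12, 0],
    [0, 0, 0]
  ],
  "dr": [
    [0, 0, -0.02],
    [0, 0, 0]
  ]
}}

```text
t: 25.7
tcp_pos: [503.5, -86.6, 209.6]
ee_rot: [[-0.531, -0.846, -0.047], [-0.842, 0.533, -0.079], [0.092, -0.002, -0.996]]
wrist_force: [1.8, 1.4, -1.9]
opening: 20.2
```

```bash
python3 avg.py 3
```

```text
Mz [0.625 0.744 0.462] mean 0.6103299759498682
mean F [ 1.348  1.095 -1.455] T [ 0.968 -0.848  0.546] tcp [503.514 -86.615 209.572] t 25.8 yaw 57.804642069076685
```

Request:
{"api": "move_arm", "payload": {
  "grip": [1.8, 1.8],
  "delta_pos": [
    [-0.19, 0.13, 0],
    [0, 0, 0]
  ],
  "dr": [
    [0, 0, -0.02],
    [0, 0, 0]
  ]
}}

```text
t: 26.05
tcp_pos: [501.5, -85.3, 209.6]
ee_rot: [[-0.548, -0.835, -0.049], [-0.832, 0.55, -0.078], [0.092, -0.002, -0.996]]
wrist_force: [1.9, 0.5, -1.1]
opening: 20.3
```

```bash
python3 avg.py 3
```

```text
Mz [0.798 0.721 0.857] mean 0.7920543195832042
mean F [ 1.791  0.439 -1.196] T [ 0.703 -0.937  0.647] tcp [501.573 -85.351 209.563] t 26.15 yaw 56.65701441383609
```

The bolt is now tight and the torque climbs steadily (0.27, 0.50, 0.61, 0.79 N m). The click should come next, so I'll step 0.01 rad at a time.

Request:
{"api": "move_arm", "payload": {
  "grip": [1.8, 1.8],
  "delta_pos": [
    [-0.1, 0.06, 0],
    [0, 0, 0]
  ],
  "dr": [
    [0, 0, -0.01],
    [0, 0, 0]
  ]
}}

```text
t: 26.4
tcp_pos: [500.6, -84.7, 209.6]
ee_rot: [[-0.556, -0.83, -0.049], [-0.826, 0.558, -0.077], [0.092, -0.002, -0.996]]
wrist_force: [1.8, 0.1, -0.8]
opening: 20.0
```

```bash
python3 avg.py 3
```

```text
Mz [0.851 0.758 0.916] mean 0.8417724491873045
mean F [ 1.644  0.366 -0.993] T [ 0.715 -1.051  0.708] tcp [500.626 -84.699 209.538] t 26.5 yaw 56.08334547511239
```

Request:
{"api": "move_arm", "payload": {
  "grip": [1.8, 1.8],
  "delta_pos": [
    [-0.1, 0.07, 0],
    [0, 0, 0]
  ],
  "dr": [
    [0, 0, -0.01],
    [0, 0, 0]
  ]
}}

```text
t: 26.75
tcp_pos: [499.6, -84.0, 209.6]
ee_rot: [[-0.564, -0.824, -0.05], [-0.821, 0.566, -0.077], [0.092, -0.002, -0.996]]
wrist_force: [3.1, 0.3, -1.4]
opening: 20.0
```

```bash
python3 avg.py 3
```

```text
Mz [0.966 1.006 0.852] mean 0.9413847241929112
mean F [ 2.958  0.679 -0.953] T [ 0.609 -1.202  0.705] tcp [499.633 -83.986 209.579] t 26.85 yaw 55.50775935565221
```

Request:
{"api": "move_arm", "payload": {
  "grip": [1.8, 1.8],
  "delta_pos": [
    [-0.1, 0.07, 0],
    [0, 0, 0]
  ],
  "dr": [
    [0, 0, -0.01],
    [0, 0, 0]
  ]
}}

```text
t: 27.1
tcp_pos: [498.6, -83.3, 209.5]
ee_rot: [[-0.572, -0.818, -0.051], [-0.815, 0.575, -0.076], [0.092, -0.002, -0.996]]
wrist_force: [3.4, 0.3, -1.3]
opening: 20.2
```

```bash
python3 avg.py 3
```

```text
Mz [0.967 0.863 1.   ] mean 0.9434655889677792
mean F [ 3.002 -0.059 -1.646] T [ 0.643 -1.293  0.657] tcp [498.606 -83.301 209.556] t 27.2 yaw 54.93205201548085
```

Request:
{"api": "move_arm", "payload": {
  "grip": [1.8, 1.8],
  "delta_pos": [
    [-0.1, 0.07, 0],
    [0, 0, 0]
  ],
  "dr": [
    [0, 0, -0.01],
    [0, 0, 0]
  ]
}}

```text
t: 27.45
tcp_pos: [497.5, -82.6, 209.5]
ee_rot: [[-0.581, -0.813, -0.052], [-0.809, 0.583, -0.076], [0.092, -0.002, -0.996]]
wrist_force: [2.6, 1.1, -0.7]
opening: 20.4
```

```bash
python3 avg.py 3
```

```text
Mz [0.716 0.866 0.845] mean 0.8090090357617186
mean F [ 2.914  0.49  -0.833] T [ 0.733 -1.341  0.569] tcp [497.573 -82.609 209.533] t 27.55 yaw 54.3570132911548
```

Request:
{"api": "move_arm", "payload": {
  "grip": [1.8, 1.8],
  "delta_pos": [
    [-0.1, 0.07, 0],
    [0, 0, 0]
  ],
  "dr": [
    [0, 0, -0.01],
    [0, 0, 0]
  ]
}}

```text
t: 27.8
tcp_pos: [496.5, -81.9, 209.5]
ee_rot: [[-0.589, -0.807, -0.052], [-0.803, 0.591, -0.075], [0.092, -0.002, -0.996]]
wrist_force: [2.6, 0.6, -0.5]
opening: 19.9
```

```bash
python3 avg.py 3
```

```text
Mz [0.768 0.73  0.748] mean 0.7486471022264091
mean F [ 2.434  0.877 -0.849] T [ 0.907 -1.402  0.583] tcp [496.603 -81.899 209.544] t 27.9 yaw 53.786140300956504
```

Request:
{"api": "move_arm", "payload": {
  "grip": [1.8, 1.8],
  "delta_pos": [
    [-0.1, 0.07, 0],
    [0, 0, 0]
  ],
  "dr": [
    [0, 0, -0.01],
    [0, 0, 0]
  ]
}}

```text
t: 28.15
tcp_pos: [495.6, -81.1, 209.5]
ee_rot: [[-0.597, -0.801, -0.053], [-0.797, 0.599, -0.075], [0.092, -0.002, -0.996]]
wrist_force: [3.8, -0.1, -1.8]
opening: 20.0
```

```bash
python3 avg.py 3; python3 st.py
```

```text
Mz [0.914 0.761 0.798] mean 0.8245683363244574
mean F [ 3.357  0.513 -1.498] T [ 1.111 -1.503  0.551] tcp [495.578 -81.172 209.519] t 28.25 yaw 53.21304643328506
t 28.25 tcp [495.58 -81.17 209.52] yaw 53.21 tiltz [-0.05 -0.07 -1.  ] F [ 3.08  0.59 -0.98] T [ 1.12 -1.47  0.56] Mbolt [ 1.12 -1.03  0.8 ] op 19.982725296015058
grip [486.83 -93.45  45.91] socket est [564.68  10.66  45.91]
```

```bash
python3 red.py k1.png
python3 - <<'E'
import cv2,numpy as np
for n in ("h4","k1"):
    i=cv2.cvtColor(cv2.imread(f"pics/{n}.png"),cv2.COLOR_BGR2GRAY).astype(int)
    for r in (65,120,170,220): 
        row=cv2.GaussianBlur(i[r:r+3].mean(0)[None].astype(np.float32),(5,1),0)[0];g=np.diff(row)[200:360];print(n,r,"L",200+g.argmin(),g.min().round(),"R",200+g.argmax(),g.max().round())
E
```

```text
red rows/cols [ 53 245] [ 83 310]
h4 65 L 244 -32.0 R 312 37.0
h4 120 L 247 -43.0 R 308 46.0
h4 170 L 248 -44.0 R 307 41.0
h4 220 L 248 -17.0 R 306 43.0
k1 65 L 243 -54.0 R 311 51.0
k1 120 L 247 -45.0 R 307 59.0
k1 170 L 247 -53.0 R 306 49.0
k1 220 L 248 -59.0 R 306 53.0
```

Request:
{"api": "move_arm", "payload": {
  "grip": [1.8, 1.8],
  "delta_pos": [
    [-0.14, 0.11, 0],
    [0, 0, 0]
  ],
  "dr": [
    [0, 0, -0.015],
    [0, 0, 0]
  ]
}}

```text
t: 28.55
tcp_pos: [494.1, -80.0, 209.5]
ee_rot: [[-0.609, -0.792, -0.054], [-0.788, 0.611, -0.074], [0.092, -0.002, -0.996]]
wrist_force: [3.0, 2.0, -0.9]
opening: 19.9
```

```bash
python3 avg.py 4
```

```text
Mz [0.552 0.706 0.649 0.715] mean 0.6552548148094605
mean F [ 3.05  2.02 -1.08] T [ 1.269 -1.514  0.521] tcp [494.16  -80.106 209.525] t 28.7 yaw 52.35506714868524
```

Request:
{"api": "move_arm", "payload": {
  "grip": [1.8, 1.8],
  "delta_pos": [
    [-0.14, 0.11, 0],
    [0, 0, 0]
  ],
  "dr": [
    [0, 0, -0.015],
    [0, 0, 0]
  ]
}}

```text
t: 28.95
tcp_pos: [492.7, -78.9, 209.5]
ee_rot: [[-0.62, -0.782, -0.056], [-0.779, 0.623, -0.073], [0.092, -0.002, -0.996]]
wrist_force: [2.4, 2.4, -0.9]
opening: 20.1
```

```bash
python3 avg.py 4; python3 red.py k2.png
```

```text
Mz [0.554 0.673 0.491 0.662] mean 0.5950531242962345
mean F [ 3.047  2.773 -1.302] T [ 1.474 -1.48   0.522] tcp [492.75  -79.011 209.526] t 29.1 yaw 51.4931888317456
red rows/cols [ 53 245] [ 83 310]
```

Request:
{"api": "move_arm", "payload": {
  "grip": [1.8, 1.8],
  "delta_pos": [
    [-0.1, 0.08, 0],
    [0, 0, 0]
  ],
  "dr": [
    [0, 0, -0.012],
    [0, 0, 0]
  ]
}}

```text
t: 29.4
tcp_pos: [491.7, -78.1, 209.5]
ee_rot: [[-0.629, -0.775, -0.056], [-0.772, 0.632, -0.072], [0.092, -0.002, -0.996]]
wrist_force: [2.8, 4.2, -1.5]
opening: 19.9
```

```bash
python3 avg.py 4; python3 arc.py -0.03 6
```

```text
Mz [0.436 0.542 0.4   0.52 ] mean 0.47458142454352353
mean F [ 3.049  4.122 -1.319] T [ 1.805 -1.395  0.506] tcp [491.727 -78.199 209.508] t 29.55 yaw 50.80934519914687
[[0.27, -0.22, 0], [0.28, -0.21, 0], [0.28, -0.2, 0], [0.29, -0.19, 0], [0.3, -0.18, 0], [0.3, -0.17, 0]]
```

The torque has fallen from 0.94 to 0.47 N m while the handle runs on freely. The handle has given, so that's the click, and I'm stopping here. Next I'll back off anticlockwise to unload it.

Request:
{"api": "move_arm", "payload": {
  "grip": [1.8, 1.8, 1.8, 1.8, 1.8, 1.8, 1.8, 1.8],
  "delta_pos": [
    [0.3, -0.22, 0],
    [0.31, -0.21, 0],
    [0.31, -0.2, 0],
    [0.32, -0.19, 0],
    [0.33, -0.18, 0],
    [0.33, -0.17, 0],
    [0, 0, 0],
    [0, 0, 0]
  ],
  "dr": [
    [0, 0, 0.033],
    [0, 0, 0.033],
    [0, 0, 0.033],
    [0, 0, 0.033],
    [0, 0, 0.033],
    [0, 0, 0.033],
    [0, 0, 0],
    [0, 0, 0]
  ]
}}

```text
t: 30.55
tcp_pos: [510.3, -90.2, 209.3]
ee_rot: [[-0.466, -0.884, -0.042], [-0.88, 0.468, -0.082], [0.093, -0.001, -0.996]]
wrist_force: [0.8, -3.6, 0.6]
opening: 20.4
```

```bash
python3 avg.py 3; python3 st.py
```

```text
Mz [ 0.034  0.032 -0.078] mean -0.004004456570927341
mean F [ 0.38  -4.448  0.446] T [-1.101 -0.593 -0.287] tcp [510.274 -90.199 209.367] t 30.65 yaw 62.11501863266095
t 30.65 tcp [510.27 -90.2  209.37] yaw 62.12 tiltz [-0.04 -0.08 -1.  ] F [ 0.01 -4.43  0.55] T [-1.22 -0.57 -0.32] Mbolt [-0.56 -0.54 -0.08] op 19.8655018613489
grip [ 503.34 -103.75   45.77] socket est [564.14  11.16  45.77]
```

Request:
{"api": "move_arm", "payload": {
  "grip": [1.8, 1.8, 1.8, 1.8, 1.8],
  "delta_pos": [
    [0.27, -0.17, 0],
    [0.25, -0.15, 0],
    [0, 0, 0.2],
    [0, 0, 0.3],
    [0, 0, 0]
  ],
  "dr": [
    [0, 0, 0.025],
    [0, 0, 0.025],
    [0, 0, 0],
    [0, 0, 0],
    [0, 0, 0]
  ]
}}

```text
t: 31.28
tcp_pos: [515.8, -93.0, 214.6]
ee_rot: [[-0.421, -0.907, -0.037], [-0.903, 0.422, -0.084], [0.092, -0.002, -0.996]]
wrist_force: [-1.0, 0.1, -4.1]
opening: 19.8
```

```bash
python3 st.py
```

```text
t 31.275 tcp [515.76 -93.   214.57] yaw 65.02 tiltz [-0.04 -0.08 -1.  ] F [-0.95  0.07 -4.07] T [ 0.36 -0.12  0.07] Mbolt [ 0.78 -0.48 -0.04] op 19.827747808718474
grip [ 509.64 -106.82   50.97] socket est [564.54  11.02  50.97]
```

Request:
{"api": "move_arm", "payload": {
  "grip": [1.8, 1.8, 1.8, 1.8, 1.8, 1.8, 1.8, 1.8, 1.8, 1.8, 1.8],
  "delta_pos": [
    [0, 0, 0.8],
    [0, 0, 1.2],
    [0, 0, 1.6],
    [-0.1, -2.5, 1],
    [-0.1, -4, 0],
    [-0.2, -4, 0],
    [-0.2, -4, 0],
    [-0.2, -4, 0],
    [-0.2, -3.8, 0],
    [0, 0, 0],
    [0, 0, 0]
  ],
  "dr": [
    [0, 0, 0],
    [0, 0, 0],
    [0, 0, 0],
    [0, 0, 0],
    [0, 0, 0],
    [0, 0, 0],
    [0, 0, 0],
    [0, 0, 0],
    [0, 0, 0],
    [0, 0, 0],
    [0, 0, 0]
  ]
}}

```text
t: 32.65
tcp_pos: [505.7, -316.1, 260.9]
ee_rot: [[-0.421, -0.906, -0.037], [-0.902, 0.423, -0.084], [0.092, -0.002, -0.996]]
wrist_force: [-0.6, -0.9, -2.9]
opening: 20.1
```

```bash
python3 st.py; python3 look.py scene,side m wrench_grip,wrench_socket,bolt_top
python3 - <<'E'
import cv2,numpy as np
a=cv2.imread("pics/mscene.png")[130:330,170:420];b=cv2.imread("pics/mside.png")[130:330,180:430]
cv2.imwrite("pics/m2.png",cv2.resize(np.hstack([a,b]),None,fx=1.6,fy=1.6,interpolation=cv2.INTER_CUBIC))
E
```

```text
t 32.65 tcp [ 505.66 -316.14  260.9 ] yaw 64.97 tiltz [-0.04 -0.08 -1.  ] F [-0.62 -0.9  -2.89] T [ 0.39 -0.13 -0.04] Mbolt [ 1.53 -0.43 -0.19] op 20.135033345454982
grip [ 499.59 -329.93   97.3 ] socket est [ 554.59 -212.14   97.3 ]
scene wrench_grip [225.4 306.3] 0.63 [ 587.62 -204.69   18.  ]
scene bolt_top [195.1 269.4] 0.42 [575.45  23.18  50.  ]
side wrench_grip [228.4 256.8] 0.76 [ 473.73 -132.09   18.  ]
side wrench_grip [214.  288.5] 0.42 [567.22  -8.89  18.  ]
side wrench_socket [211.7 278.1] 0.53 [530.93  11.64  18.  ]
side bolt_top [203.7 289.9] 0.46 [571.72   4.06  50.  ]
33.05 [ 506.1  -315.66  260.62] [-0.91  0.42 -0.  ] [-0.4   1.53 -2.85] [ 0.32 -0.13 -0.03] 20.129363571377503
```

View pics/m2.png

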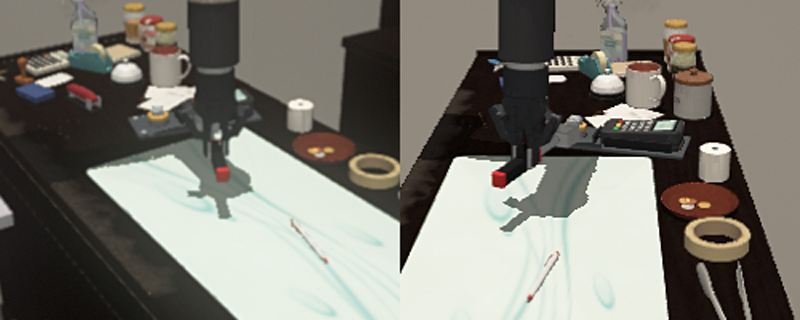

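The views show the wrench hanging level over the mat with the bolt clear, and the bell, stapler and pen where they were. I'll lower it now.

Request:
{"api": "move_arm", "payload": {
  "grip": [1.8, 1.8, 1.8, 1.8, 1.8, 1.8, 1.8, 1.8],
  "delta_pos": [
    [0, 0, -1.6],
    [0, 0, -1.6],
    [0, 0, -1.6],
    [0, 0, -1.4],
    [0, 0, -0.6],
    [0, 0, -0.4],
    [0, 0, -0.2],
    [0, 0, 0]
  ],
  "dr": [
    [0, 0, 0],
    [0, 0, 0],
    [0, 0, 0],
    [0, 0, 0],
    [0, 0, 0],
    [0, 0, 0],
    [0, 0, 0],
    [0, 0, 0]
  ]
}}

```text
t: 34.05
tcp_pos: [506.1, -316.2, 186.8]
ee_rot: [[-0.421, -0.907, -0.036], [-0.903, 0.422, -0.084], [0.092, -0.003, -0.996]]
wrist_force: [-0.5, -0.8, -3.8]
opening: 19.9
```

```bash
python3 st.py
```

```text
t 34.05 tcp [ 506.06 -316.15  186.78] yaw 65.02 tiltz [-0.04 -0.08 -1.  ] F [-0.5  -0.79 -3.8 ] T [ 0.3  -0.13 -0.01] Mbolt [ 1.65 -0.42 -0.13] op 19.894179550560224
grip [ 500.07 -330.     23.18] socket est [ 554.98 -212.16   23.18]
```

Request:
{"api": "move_arm", "payload": {
  "grip": [1.8, 1.8, 1.8],
  "delta_pos": [
    [0, 0, -0.15],
    [0, 0, 0],
    [0, 0, 0]
  ],
  "dr": [
    [0, 0, 0],
    [0, 0, 0],
    [0, 0, 0]
  ]
}}

```text
t: 34.42
tcp_pos: [505.9, -316.1, 185.1]
ee_rot: [[-0.421, -0.906, -0.037], [-0.903, 0.422, -0.084], [0.092, -0.002, -0.996]]
wrist_force: [0.3, -0.8, -3.9]
opening: 20.2
```

```bash
python3 st.py
```

```text
t 34.425 tcp [ 505.93 -316.13  185.13] yaw 65.01 tiltz [-0.04 -0.08 -1.  ] F [ 0.28 -0.85 -3.88] T [ 0.36 -0.13  0.03] Mbolt [ 1.75 -0.32  0.17] op 20.215950312664265
grip [ 499.88 -329.96   21.52] socket est [ 554.8  -212.13   21.52]
```

Request:
{"api": "move_arm", "payload": {
  "grip": [1.8, 1.8, 1.8],
  "delta_pos": [
    [0, 0, -0.15],
    [0, 0, 0],
    [0, 0, 0]
  ],
  "dr": [
    [0, 0, 0],
    [0, 0, 0],
    [0, 0, 0]
  ]
}}

```text
t: 34.8
tcp_pos: [505.9, -316.1, 183.5]
ee_rot: [[-0.421, -0.906, -0.037], [-0.903, 0.422, -0.084], [0.092, -0.002, -0.996]]
wrist_force: [0.5, 0.2, -3.4]
opening: 20.0
```

```bash
python3 st.py
```

```text
t 34.8 tcp [ 505.93 -316.13  183.47] yaw 65.01 tiltz [-0.04 -0.08 -1.  ] F [ 0.53  0.25 -3.41] T [ 0.31 -0.13  0.01] Mbolt [ 1.4  -0.26  0.17] op 19.979856182556997
grip [ 499.85 -329.95   19.86] socket est [ 554.76 -212.11   19.86]
```

Request:
{"api": "move_arm", "payload": {
  "grip": [1.8, 1.8, 1.8],
  "delta_pos": [
    [0, 0, -0.1],
    [0, 0, 0],
    [0, 0, 0]
  ],
  "dr": [
    [0, 0, 0],
    [0, 0, 0],
    [0, 0, 0]
  ]
}}

```text
t: 35.17
tcp_pos: [505.9, -316.1, 182.5]
ee_rot: [[-0.421, -0.906, -0.037], [-0.903, 0.422, -0.084], [0.092, -0.002, -0.996]]
wrist_force: [0.9, -1.5, -4.2]
opening: 20.4
```

```bash
python3 st.py
```

```text
t 35.175 tcp [ 505.93 -316.13  182.5 ] yaw 65.01 tiltz [-0.04 -0.08 -1.  ] F [ 0.9  -1.47 -4.21] T [ 0.37 -0.18  0.04] Mbolt [ 1.95 -0.3   0.43] op 20.4457120244074
grip [ 499.85 -329.94   18.9 ] socket est [ 554.76 -212.11   18.9 ]
```

Request:
{"api": "move_arm", "payload": {
  "grip": [1.8, 1.8, 1.8],
  "delta_pos": [
    [0, 0, -0.1],
    [0, 0, 0],
    [0, 0, 0]
  ],
  "dr": [
    [0, 0, 0],
    [0, 0, 0],
    [0, 0, 0]
  ]
}}

```text
t: 35.55
tcp_pos: [506.0, -316.1, 181.8]
ee_rot: [[-0.421, -0.907, -0.037], [-0.903, 0.422, -0.084], [0.092, -0.002, -0.996]]
wrist_force: [0.2, 1.5, 0.9]
opening: 20.0
```

```bash
python3 st.py
```

```text
t 35.55 tcp [ 506.01 -316.14  181.78] yaw 65.02 tiltz [-0.04 -0.08 -1.  ] F [0.17 1.5  0.91] T [ 0.59  0.27 -0.02] Mbolt [ 0.09  0.35 -0.06] op 20.03320497825257
grip [ 499.99 -329.99   18.18] socket est [ 554.89 -212.15   18.18]
```

Request:
{"api": "move_arm", "payload": {
  "grip": [1.8, 1.8, 1.8],
  "delta_pos": [
    [0, 0, -0.07],
    [0, 0, 0],
    [0, 0, 0]
  ],
  "dr": [
    [0, 0, 0],
    [0, 0, 0],
    [0, 0, 0]
  ]
}}

```text
t: 35.92
tcp_pos: [506.0, -316.1, 181.7]
ee_rot: [[-0.42, -0.907, -0.037], [-0.903, 0.422, -0.085], [0.092, -0.003, -0.996]]
wrist_force: [-2.9, 3.1, 8.3]
opening: 20.0
```

```bash
python3 st.py
```

```text
t 35.925 tcp [ 506.   -316.12  181.71] yaw 65.02 tiltz [-0.04 -0.08 -1.  ] F [-2.88  3.06  8.27] T [ 1.19  1.09 -0.18] Mbolt [-1.93  1.19 -1.3 ] op 19.969617858551395
grip [ 499.99 -330.01   18.1 ] socket est [ 554.89 -212.16   18.1 ]
```

The wrench is firmly on the mat, at the height it should have lying flat (18.1 mm). I'll release gently and retreat along the tilted tool axis.

Request:
{"api": "move_arm", "payload": {
  "grip": [2.0, 2.2, 2.6, 3.2, 4.5, 6.0, 7.0, 7.0, 7.0],
  "delta_pos": [
    [0, 0, 0.05],
    [0, 0, 0],
    [0, 0, 0],
    [0, 0, 0],
    [0, 0, 0],
    [0, 0, 0],
    [0, 0, 0],
    [0, 0, 0],
    [0, 0, 0]
  ],
  "dr": [
    [0, 0, 0],
    [0, 0, 0],
    [0, 0, 0],
    [0, 0, 0],
    [0, 0, 0],
    [0, 0, 0],
    [0, 0, 0],
    [0, 0, 0],
    [0, 0, 0]
  ],
  "grip_force": 20
}}

```text
t: 37.05
tcp_pos: [505.9, -316.1, 181.3]
ee_rot: [[-0.421, -0.906, -0.037], [-0.903, 0.422, -0.084], [0.092, -0.002, -0.996]]
wrist_force: [0.4, 0.7, 0.4]
opening: 69.9
```

Request:
{"api": "move_arm", "payload": {
  "grip": [7, 7, 7, 7, 7, 7],
  "delta_pos": [
    [0.05, 0.1, 1.2],
    [0.15, 0.3, 4],
    [0.15, 0.3, 4],
    [0.15, 0.3, 4],
    [0, 0, 2],
    [0, 0, 0]
  ],
  "dr": [
    [0, 0, 0],
    [0, 0, 0],
    [0, 0, 0],
    [0, 0, 0],
    [0, 0, 0],
    [0, 0, 0]
  ]
}}

```text
t: 37.8
tcp_pos: [511.3, -306.1, 336.3]
ee_rot: [[-0.421, -0.907, -0.032], [-0.903, 0.422, -0.085], [0.091, -0.007, -0.996]]
wrist_force: [0.4, 0.3, 0.1]
opening: 70.2
```

```bash
python3 st.py; python3 look.py wrist n wrench_grip,wrench_socket,bolt_top,pen
```

```text
t 37.8 tcp [ 511.34 -306.12  336.26] yaw 65.01 tiltz [-0.03 -0.09 -1.  ] F [0.43 0.27 0.13] T [ 0.31 -0.09 -0.01] Mbolt [0.19 0.04 0.11] op 70.18466586362474
grip [ 506.03 -320.12  172.64] socket est [ 560.95 -202.29  172.64]
wrist wrench_grip [195.7 280.2] 0.93 [ 499.35 -328.6    18.  ]
wrist wrench_socket [340.2 275.9] 0.69 [ 558.74 -209.52   18.  ]
38.05 [ 510.6  -306.04  332.44] [-0.91  0.42 -0.  ] [-0.17  0.03 -0.43] [ 0.27 -0.1  -0.06] 70.07546462014257
```

View pics/nwrist.png

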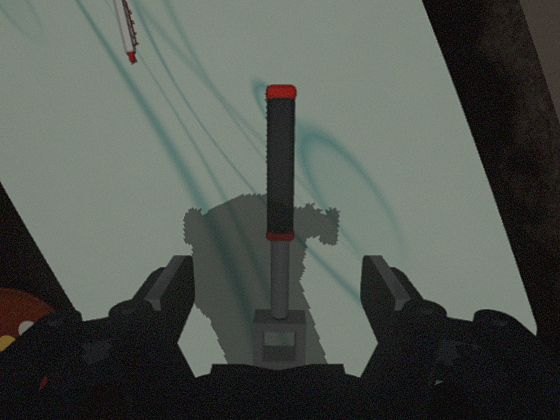

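The wrist view shows the wrench lying straight and flat on the mat: grip (280,196), socket (277,340). The head is back in line with the handle and the pen is untouched. There's time left, so I'll check the bolt's final angle from above.

Request:
{"api": "move_arm", "payload": {
  "grip": [7, 7, 7, 7, 7, 7, 7, 7],
  "delta_pos": [
    [0.7, 4.8, 0],
    [0.7, 4.8, 0],
    [0.7, 4.8, 0],
    [0.7, 4.8, 0],
    [0.7, 4.8, 0],
    [0.7, 4.8, 0],
    [0, 0, 0],
    [0, 0, 0]
  ],
  "dr": [
    [0, 0, 0],
    [0, 0, 0],
    [0, 0, 0],
    [0, 0, 0],
    [0, 0, 0],
    [0, 0, 0],
    [0, 0, 0],
    [0, 0, 0]
  ]
}}

```text
t: 39.05
tcp_pos: [552.7, -18.1, 332.6]
ee_rot: [[-0.42, -0.907, -0.039], [-0.903, 0.422, -0.085], [0.093, -0.001, -0.996]]
wrist_force: [0.4, -0.7, -0.3]
opening: 69.8
```

```bash
python3 look.py wrist,scene,side q bolt_top,stand,bell,stapler,pen
python3 - <<'E'
from fit import *
s=load("qwrist");P=s["P"]
hsv=cv2.cvtColor(s["pixels"],cv2.COLOR_RGB2HSV).astype(int);h,S,v=[hsv[...,i] for i in range(3)]
c=proj(s,np.array([[565.5,13,45.]]),P)[0].astype(int);print(c)
brass=(S>110)&(h>10)&(h<32);w=np.zeros_like(brass);w[c[1]-48:c[1]+48,c[0]-48:c[0]+48]=1
brass&=w
pts=np.argwhere(brass)[:,::-1]
hull=np.zeros((420,560),np.uint8);cv2.fillConvexPoly(hull,cv2.convexHull(pts.astype(np.int32)),1)
m=((hull>0)&~brass).astype(np.uint8);n,l,stt,_=cv2.connectedComponentsWithStats(m);k=1+np.argmax(stt[1:,4]);m=(l==k).astype(np.float32);print(len(pts),stt[k])
for a0 in (-.2,-.4,-.6):
  q=fit(s,P,m,bolt,[566,13,a0],(c[1]-40,c[1]+40,c[0]-40,c[0]+40));print(q.x,np.degrees(q.x[2]),q.fun)
cv2.imwrite("pics/q2.png",cv2.resize(cv2.cvtColor(s["pixels"],cv2.COLOR_RGB2BGR)[c[1]-70:c[1]+70,c[0]-90:c[0]+90],None,fx=3,fy=3,interpolation=cv2.INTER_CUBIC))
E
```

```text
wrist bolt_top [281.3 278.2] 0.56 [566.05  14.29  50.  ]
wrist stand [254.6 273.1] 0.94 [568.03   7.89   0.  ]
wrist stapler [408.1 451.4] 0.58 [473.22 233.     0.  ]
scene bolt_top [196.6 269.5] 0.51 [568.89  10.98  50.  ]
scene stand [209.5 265.1] 0.67 [550.71  15.82   0.  ]
scene stand [196.8 219.5] 0.56 [456.73 220.91   0.  ]
scene bell [182.8 248.3] 0.79 [620.73 287.61  -0.  ]
scene stapler [196.3 220.1] 0.68 [460.79 224.12   0.  ]
scene pen [280.5 363.8] 0.48 [ 549.46 -546.92    5.  ]
side stand [215.4 291.8] 0.55 [576.74  23.48   0.  ]
side bell [192.3 309.4] 0.77 [634.83 263.73   0.  ]
side stapler [192.1 266.7] 0.53 [469.11 264.65   0.  ]
side pen [306.9 268.3] 0.52 [ 546.35 -563.13    5.  ]
39.95 [552.93 -18.08 333.31] [-0.91  0.42 -0.  ] [ 0.47 -0.79 -0.24] [ 0.26 -0.12  0.01] 70.11152416987676
[278 277]
1608 [ 253  269   73   55 1647]
[558.86997278  48.7762157   -1.36262246] -78.07251601732497 459.625
[558.86997278  48.7762157   -1.36262246] -78.07251601732497 459.625
[5.57936553e+02 4.85999726e+01 2.11361574e-01] 12.110126139685015 459.9375
```

View pics/q2.png

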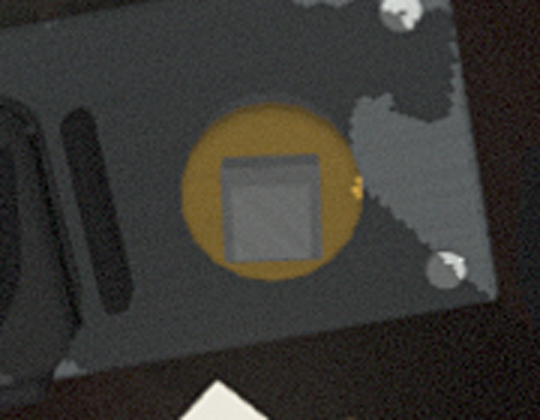

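The crop shows the bolt square lined up with the camera axes. That puts it at world yaw ≈65°, so it turned about 0.4 rad clockwise from its first pose, matching the hand's travel. The hand is touching nothing, so I'm handing in.

```bash
python3 -c "
from station import ctrl
print(ctrl.sense()['t'],ctrl.sign_off())"
```

```text
the job is handed in; nothing more can be done
39.95 None
```

I tightened the bolt until the wrench clicked, lifted the wrench off and laid it flat on the mat beside the stand. I handed the job in at about 40 s of the 72 s allowed.

- **Seating:** The first try failed. The socket caught on the bolt's taper and the wrench pitched about 4° nose-up in the grip. I lifted it, gripped at 120 N, tilted the tool to level the wrench and lowered it again until it rested on the collar. The seated grip read about 46 mm against the expected 47. The socket itself was hidden from the cameras, so I judged full seating from height and force alone.
- **Turning:** The bolt ran with about 0.27 N m of drag, then became tight. The torque peaked at 0.94 N m and fell to 0.47 N m as the handle ran on. I stopped there, at an estimated 0.09–0.12 rad of handle give, short of the 0.2 rad stop.
    - The measured peak was above the stated 0.8 N m click point.
    - The fall was gradual, and I did not follow it all the way down to a quarter. I took it as the click because the bolt stayed put while the handle moved on.
- **Last checks:**
    - The bolt sits at about 65° yaw, roughly 0.4 rad clockwise from its start. I read that from the picture, because my numerical fit of the final bolt view failed.
    - The wrench touched down at its lying-flat height (18.1 mm), with its head back in line with the handle.
    - The bell, stapler and pen show no visible change in the pictures. Their network positions scatter by a few centimetres between views, so that is only a rough check.
    - The hand was open and touching nothing at hand-in.

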